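# Make up a carving kit and a printing kit for the print lesson

## Robot

A 6-joint arm with a two-finger parallel gripper is mounted at the origin on a cart in front of the work surface, level with it; the furniture and walls round the work are solid. World frame = base frame: x ahead of the robot, y to its left, z up, the work surface at z = 0. Lengths are in m, angles in rad, forces in N, time in s.
With the tool pointing down it reaches from about 0.25 to 0.725 m from the base axis. Payload 4 kg.
Tool frame: the origin (TCP) lies at the centre of the arm's flange, where the gripper is bolted on; the fingertips stand 173 mm ahead of it and the grasp point (between the pads) lies 155 mm ahead of it; x points along the fingers, z is the direction in which the jaws open and shut, and the axes are right-handed (so a half turn about x gives the same grasp; the last joint's range is limited). The gripper opens to 85 mm and grips with 20 to 120 N. Pads are 22 mm wide; open, the fingers measure 114 mm over their backs; the gripper's body (76 mm by 85 mm) begins 54 mm behind the grasp point. The pads swing forward as they close: fully open they stand 13 mm farther back than shut.
Start: joints at [-1.174, 0.241, 0.005, 1.335, 0, 1.571], TCP at [0.193, -0.461, 0.405] pointing down, gripper open.
Joint ranges: [-2.72, 2.72], [-1.05, 1.87], [-1.09, 1.28], [-1.99, 2.15], [-1.42, 1.44], [-3.14, 3.14]. Speed limits (rad/s): [2.79, 2.79, 3.14, 3.14, 3.14, 3.14].

## Interface

Orientations are given as a unit quaternion [x, y, z, w].
In Python, from workcell import bot gives the robot as it stands.
- The arm moves only by the tool arm_command, never from a script. Its argument "moves" is one flat list of numbers, 7 for each row, row after row: the shift along the tool's x, y, z in m, then the turn, a rotation vector about the tool's x, y, z in rad, then the closure, from -1 (fully open) to 1 (shut). A call has 1 to 20 rows; each row shifts and turns the pose as measured when the row begins, along the tool's axes as they then stand; what a row does not reach is not made up. A row lasts 1/12 s, in which the tool goes at most 41.7 mm and 7.16 degrees, less where a joint would pass 70% of its speed; a pose out of reach is approached as far as the arm can. A call with a gripper value outside its range is refused whole. The fingers move at their own pace and stop on an object; the grip force is fixed at half the most. Time passes only in rows, so rows that do not move let the fingers close. It gives the time, the measured TCP pose, the force and the opening at its end, in the units of the state.
- bot.get_obs(): the state, without advancing time (a new reading comes with each control period).
- bot.camera(name): name is "scene" or "top"; returns the picture (384x512x3 uint8, red, green, blue); there is no depth.
- bot.get_calibration(name): a dict with "mtx" (3x3 intrinsics, pixels), "dist" ([k1, k2, p1, p2, k3] as OpenCV has them; the pictures are not rectified), "world_from_camera" (4x4, takes a point from camera to world coordinates). Camera axes: x right, y up, looking along -z (the intrinsics and any distortion apply to the point x, -y, -z); pixel columns grow to the right and rows downward; lengths in m; the calibration is good to about 2 mm. A picture is of the moment at which its call begins. get_calibration takes no time and is no camera call.
- bot.job_done(): hands the job in, once; it reports no verdict.
The state is a dict: "clock": time; "joint_pos": joint angles; "joint_vel": joint speeds; "tau": joint torques, N m; "eef_pos": TCP position; "tool_rot": TCP orientation; "ft_force": force on the tool from outside, world axes, zero at the start; "ft_torque": the same for the moment, N m; "grip_width": finger opening in m.
Only numpy, scipy, OpenCV 4.12 (cv2) and the standard library are available. Lean on these libraries where they do the work, as an engineer would, in place of code of your own. Each camera call takes 0.05 s, during which the arm holds its last target.

## Task

Make up two pupils' kits from the row of things at the front of the table. The lino block goes flat in the wide compartment of the large tray and the gouge in that tray's narrow compartment, both lying square with the tray (the block's long side, and the gouge, along the divider, either way round); the ink jar goes in the wide compartment of the small tray and the hand stamp in its narrow one, both standing upright. Put each in the middle of its compartment, and leave the thinner bottle and the wooden box where they are.

Things in the scene. Friction and masses are not known exactly. Their poses are not given: they have to be found in the camera images.
- lino_block: Lino block: flat wooden board 80 (x) x 60 (y) mm, 13 mm thick (solid up to 11 mm), green-grey cut picture on top. Origin: centre of its underside, z up. Lies loose in the front row, between robot and trays, its x roughly along world x; 90 g. Pick it by its two long sides (60 mm apart, along y) with the fingertips almost on the table.
- gouge: Lino gouge: pale wooden mushroom handle with a short steel blade, lying on its side in the front row, 108 mm long along its x. Handle x = -54 to +4 mm, up to 26 mm wide and high; blade x = +6 to +54 mm, 8 mm wide. Origin: middle of its length, at table level. Starts with the handle pointing away from the robot; 35 g. Grip the handle across y near x = -25 mm.
- ink_jar: The ink jar: a round jar with a green body and a black lid, 60 mm in diameter, 66 mm high, lid fixed shut. Origin: centre of its underside, z up. Stands in the front row; 100 g. It can be gripped across its lid (60 mm wide, 50 to 65 mm above its underside) or body (57 mm).
- stamp: The hand stamp: a wooden block 34 x 34 mm, 28 mm high, with a turned wooden knob about 20 mm across on top (from 28 to 57 mm height). Origin: centre of its underside, z up; the block's sides are along x and y. Stands in the front row. 50 g. Grip it by the knob.
- bottle: Thinner bottle (leave alone): tall slim dark bottle with a white cap, 43 mm across, 138 mm high, standing in the same front row. Origin: centre of its underside. Loose and easily knocked over.
- carving_tray: Large low plywood tray, fixed, 150 (x) x 221 (y) mm outside; walls 5 mm thick, 16 mm high, floor 4 mm above the table. A divider along x makes a wide compartment (140 x 120 mm, centre x = 0, y = -45.5 mm; for the block) and a narrow one (140 x 86 mm, centre x = 0, y = +62.5 mm; for the gouge). Origin: centre of underside, z up. Block and gouge lie with their x along its x, either way.
- printing_tray: Small low plywood tray, fixed, 105 (x) x 190 (y) mm outside; walls 5 mm thick, 16 mm high, floor 4 mm above the table. A divider along x makes a wide compartment (95 x 105 mm, centre x = 0, y = -37.5 mm; for the ink jar) and a narrow one (95 x 70 mm, centre x = 0, y = +55 mm; for the hand stamp). Origin: centre of underside, z up.
- wooden_box: Closed wooden box (leave alone): 132 (x) x 64 (y) mm, 58 mm high, standing beside the trays at the robot's right. Origin: centre of its underside. Loose.
Not all that is in view belongs to the job. There is more than one size of the lino_block; the job needs the middle-sized.

How it is judged:
At the end, for the whole second after the job is handed in: Each thing is within 15 mm of its compartment's centre along both tray axes, on the floor: block flat and gouge lying, both within 15 degrees of parallel to the tray's x; jar and stamp upright; all released and at rest. Bottle (upright) and box within 30 mm of their starts (x of lino_block in the frame of carving_tray between -0.015 and 0.015 m and y of lino_block in the frame of carving_tray between -0.0605 and -0.0305 m and linear speed of each of lino_block, gouge, ink_jar, stamp below 0.02 m/s and angle between each of lino_block, ink_jar, stamp, bottle's own z axis and vertical below 0.12 rad and z of lino_block in the frame of carving_tray below 0.01 m and angle between the x axis of each of lino_block, gouge and the x axis of carving_tray, either way round below 0.26 rad and contact force between each of lino_block, gouge, ink_jar, stamp and the fingers below 0.05 N and x of gouge in the frame of carving_tray between -0.015 and 0.015 m and y of gouge in the frame of carving_tray between 0.0475 and 0.0775 m and angle between gouge's own x axis and vertical between 1.3 and 1.84 rad and height (world z) of gouge below 0.035 m and x of ink_jar in the frame of printing_tray between -0.015 and 0.015 m and y of ink_jar in the frame of printing_tray between -0.0525 and -0.0225 m and z of each of ink_jar, stamp in the frame of printing_tray below 0.01 m and x of stamp in the frame of printing_tray between -0.015 and 0.015 m and y of stamp in the frame of printing_tray between 0.04 and 0.07 m and distance of each of bottle, wooden_box from where it was at the start of the episode below 0.03 m); the robot touches nothing.
It fails at once if the thinner bottle was moved or knocked over (distance of bottle from where it was at the start of the episode above 0.03 m or angle between bottle's own z axis and vertical above 0.5 rad).
It fails at once if the wooden box was moved (distance of wooden_box from where it was at the start of the episode above 0.03 m).
It also fails if it takes over 112 s, if anything falls off the work surface, if the arm or the gripper's body presses on something with over 40 N, if the wrist force passes 120 N, or if a joint passes its speed limit or range.

## Working session

There is one attempt and no reset: what is moved stays moved. The work goes in short steps, Python scripts to look and compute and a tool call to move; the robot and the scene stay as the last step left them, time stands still between calls to the robot, and variables do not carry over. Pictures are saved under pics/ and viewed, and the job is handed in when it is done.

Besides the shell and the picture viewer there is one more tool, called after ">>>" in YAML: its name, and indented under it one key for each argument. arm_command: Moves the arm, as the interface text tells. Its arguments: {"type":"object","properties":{"moves":{"type":"array"}},"required":["moves"]}

```bash
ls; mkdir -p pics
python3 - <<'E'
from workcell import bot
import cv2
for n in ("top","scene"):
    im=bot.camera(n); cv2.imwrite(f"pics/{n}0.png",im[:,:,::-1])
    c=bot.get_calibration(n); print(n,c)
print(bot.get_obs())
E
```

```text
pics
top {'mtx': array([[399.36683525,   0.        , 260.71562158],
       [  0.        , 399.36683525, 189.79087963],
       [  0.        ,   0.        ,   1.        ]]), 'dist': array([0.0301869, 0.       , 0.       , 0.       , 0.       ]), 'world_from_camera': array([[-0.00476381,  0.9806498 , -0.19571225,  0.27046676],
       [-0.99963869, -0.00984744, -0.02501017, -0.08682446],
       [-0.02645348,  0.19552239,  0.98034239,  1.18876684],
       [ 0.        ,  0.        ,  0.        ,  1.        ]])}
scene {'mtx': array([[349.06808148,   0.        , 255.60370193],
       [  0.        , 349.06808148, 193.80226862],
       [  0.        ,   0.        ,   1.        ]]), 'dist': array([-0.03587096,  0.        ,  0.        ,  0.        ,  0.        ]), 'world_from_camera': array([[-0.75229994,  0.39103766, -0.53022103, -0.06363126],
       [-0.65832389, -0.41493397,  0.62804415,  0.55998276],
       [ 0.0255822 ,  0.82153475,  0.56958423,  0.60574996],
       [ 0.        ,  0.        ,  0.        ,  1.        ]])}
{'clock': 0.1, 'joint_pos': array([-1.17400837e+00,  2.41342994e-01,  3.85913159e-03,  1.33521863e+00,
       -2.68135574e-05,  1.57080499e+00]), 'joint_vel': array([ 2.89150259e-04, -3.24338400e-03,  2.94386123e-03, -1.20701094e-04,
        3.90447549e-05, -3.76847293e-04]), 'tau': array([-5.00813640e-04, -3.73136902e+01,  2.53010541e+01,  1.09002189e-02,
       -7.41129543e-05,  1.40467137e-06]), 'eef_pos': array([ 0.19313191, -0.46093102,  0.40389907]), 'tool_rot': array([ 0.39201239,  0.58930413, -0.39128165,  0.5881714 ]), 'ft_force': array([-0.58059794, -0.2852794 ,  0.33712445]), 'ft_torque': array([-0.00345041,  0.01866075, -0.0285781 ]), 'grip_width': 0.08542307471877165}
```

View pics/top0.png

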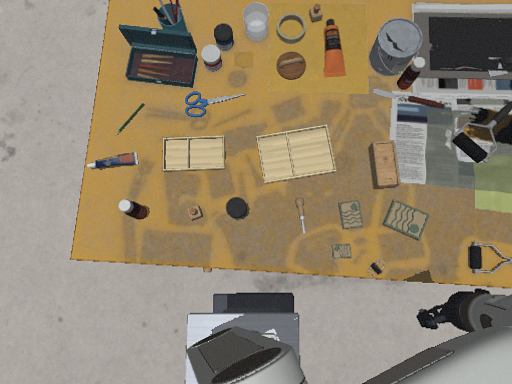

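View pics/scene0.png

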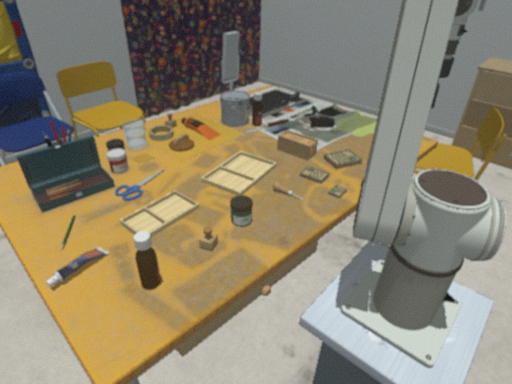

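The top view shows the stamp at (195,212), the jar at (237,208), the gouge at (303,215) and the bottle at (133,209). The small tray is at (195,153), the large tray at (296,153) and the box at (384,164). There are three lino blocks: small (341,251), middle (349,214) and large (405,219). I'll measure them in enlarged crops.

```bash
cat > h.py <<'E'
import numpy as np, cv2
from workcell import bot
def pix2w(n,uv,z):
    c=bot.get_calibration(n); M=c["world_from_camera"]
    p=cv2.undistortPoints(np.array(uv,float).reshape(-1,1,2),c["mtx"],c["dist"]).reshape(-1,2)
    d=np.c_[p[:,0],-p[:,1],-np.ones(len(p))]@M[:3,:3].T; o=M[:3,3]
    z=np.broadcast_to(z,len(p)); t=(z-o[2])/d[:,2]
    return o+d*t[:,None]
def w2pix(n,P):
    c=bot.get_calibration(n); M=c["world_from_camera"]
    q=(np.array(P,float).reshape(-1,3)-M[:3,3])@M[:3,:3]
    q=q*[1,-1,-1]
    return cv2.projectPoints(q,np.zeros(3),np.zeros(3),c["mtx"],c["dist"])[0].reshape(-1,2)
def crop(n,src,box,s,out):
    im=cv2.imread(src); x0,y0,x1,y1=box
    cv2.imwrite(out,cv2.resize(im[y0:y1,x0:x1],None,fx=s,fy=s,interpolation=cv2.INTER_CUBIC))
E
python3 - <<'E'
from h import *
crop("top","pics/top0.png",(290,185,440,275),5,"pics/c1.png")
crop("top","pics/top0.png",(110,185,310,250),4,"pics/c2.png")
crop("top","pics/top0.png",(150,115,350,190),4,"pics/c3.png")
E
```

```text
(no output)
```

View pics/c1.png

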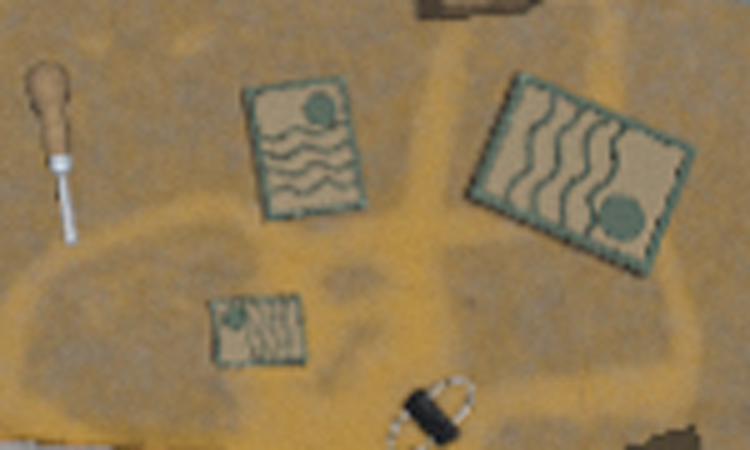

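View pics/c2.png

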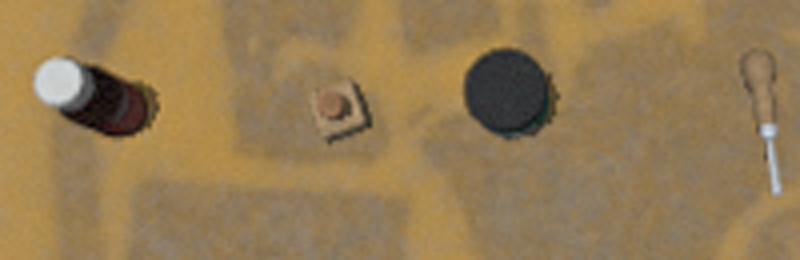

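View pics/c3.png

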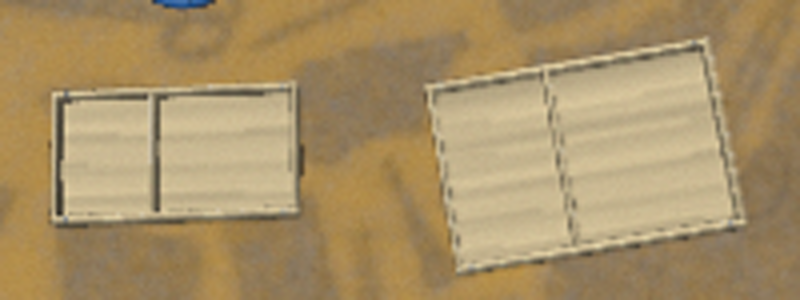

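```bash
cat > m.py <<'E'
from h import *
def P(pts,x0,y0,s,z): return pix2w("top",[(x0+(a+.5)/s-.5,y0+(b+.5)/s-.5) for a,b in pts],z)
def quad(w):
    a,b,c,d=w[:,:2]; return w[:,:2].mean(0).round(4),"W",np.linalg.norm(b-a).round(4),np.linalg.norm(c-d).round(4),"H",np.linalg.norm(d-a).round(4),np.linalg.norm(c-b).round(4),"yawx",[np.degrees(np.arctan2(v[1],v[0])).round(1) for v in (a-d,b-c)],"yawy",[np.degrees(np.arctan2(-v[0],v[1])).round(1) for v in (a-b,d-c)]
print("block",quad(P([(243,88),(343,77),(367,208),(267,219)],290,185,5,.013)))
print("big",quad(P([(518,72),(694,148),(644,275),(467,198)],290,185,5,.013)))
print("small",quad(P([(209,297),(300,294),(306,364),(214,366)],290,185,5,.013)))
print("ptray",quad(P([(53,93),(297,83),(300,213),(54,225)],150,115,4,.016)))
print("ctray",quad(P([(427,88),(707,40),(744,222),(460,271)],150,115,4,.016)))
g=P([(45,62),(71,242)],290,185,5,.013); d=g[0]-g[1]; print("gouge",g.round(4),g.mean(0).round(4),np.linalg.norm(d),np.degrees(np.arctan2(d[1],d[0])))
print("jar",P([(506,90)],110,185,4,.066).round(4))
print("knob",P([(336,103)],110,185,4,.055).round(4))
print("stamp",quad(P([(310,93),(350,81),(366,121),(327,136)],110,185,4,.028)))
print("bottle",P([(62,83)],110,185,4,.138).round(4))
E
python3 m.py
python3 - <<'E'
from h import *
crop("scene","pics/scene0.png",(110,175,350,300),3.3,"pics/s1.png")
E
```

```text
block (array([ 0.4295, -0.3212]), 'W', np.float64(0.0594), np.float64(0.0586), 'H', np.float64(0.0785), np.float64(0.0784), 'yawx', [np.float64(7.8), np.float64(7.2)], 'yawy', [np.float64(5.9), np.float64(5.9)])
big (array([ 0.4136, -0.4797]), 'W', np.float64(0.1082), np.float64(0.1077), 'H', np.float64(0.082), np.float64(0.0814), 'yawx', [np.float64(-24.9), np.float64(-25.3)], 'yawy', [np.float64(-25.1), np.float64(-24.8)])
small (array([ 0.3233, -0.2885]), 'W', np.float64(0.0526), np.float64(0.0527), 'H', np.float64(0.0395), np.float64(0.04), 'yawx', [np.float64(1.8), np.float64(2.0)], 'yawy', [np.float64(1.6), np.float64(1.0)])
ptray (array([0.6219, 0.1481]), 'W', np.float64(0.1888), np.float64(0.1872), 'H', np.float64(0.1051), np.float64(0.1034), 'yawx', [np.float64(2.8), np.float64(2.0)], 'yawy', [np.float64(1.7), np.float64(2.2)])
ctray (array([ 0.6171, -0.1639]), 'W', np.float64(0.2185), np.float64(0.2166), 'H', np.float64(0.1464), np.float64(0.1461), 'yawx', [np.float64(9.6), np.float64(8.9)], 'yawy', [np.float64(9.4), np.float64(9.4)])
gouge [[ 0.4821 -0.1698  0.013 ]
 [ 0.3749 -0.1825  0.013 ]] [ 0.4285 -0.1761  0.013 ] 0.1080063066692599 6.730527432862843
jar [[0.445  0.0121 0.066 ]]
knob [[0.4384 0.1354 0.055 ]]
stamp (array([0.4389, 0.139 ]), 'W', np.float64(0.0306), np.float64(0.0304), 'H', np.float64(0.0347), np.float64(0.0324), 'yawx', [np.float64(22.9), np.float64(22.9)], 'yawy', [np.float64(16.5), np.float64(20.9)])
bottle [[0.4413 0.3034 0.138 ]]
```

View pics/s1.png

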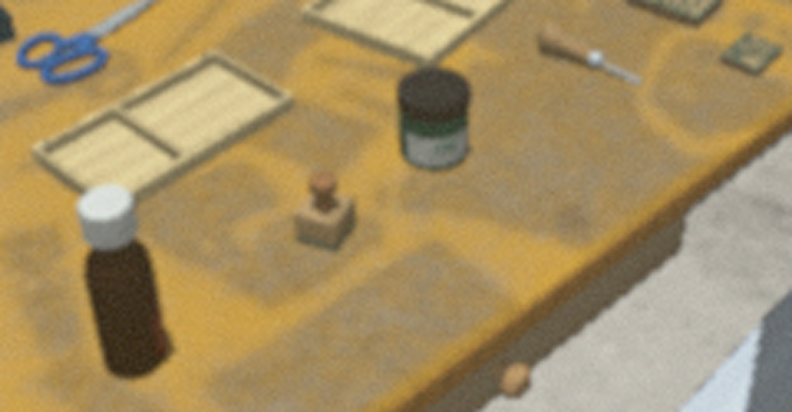

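The middle block measures 59 x 78.5 mm, centre pixel about (351,214). The small one is 53 x 40 and the large one 108 x 82, so the middle block is the one that fits 80 x 60. I'll cross-check the positions in the scene view.

Run:
```python
from h import *
im=cv2.imread("pics/scene0.png"); it=cv2.imread("pics/top0.png")
S=4
def rect(c,yaw,l,w,z):
    a=np.radians(yaw);R=np.array([[np.cos(a),-np.sin(a)],[np.sin(a),np.cos(a)]])
    return [(*(np.array(c)+R@np.array(v)),z) for v in ((l/2,w/2),(l/2,-w/2),(-l/2,-w/2),(-l/2,w/2))]
def circ(c,r,z): return [(c[0]+r*np.cos(t),c[1]+r*np.sin(t),z) for t in np.linspace(0,6.28,24)]
polys=[rect((.4295,-.3212),7,.08,.06,.013),rect((.438,.136),21,.034,.034,.028),rect((.438,.136),21,.034,.034,0),circ((.438,.136),.01,.055),
circ((.445,.0125),.03,.065),circ((.445,.0125),.0285,0),rect((.6219,.1481),2.2,.105,.190,.016),rect((.6171,-.1639),9.4,.15,.221,.016),circ((.4413,.3034),.0215,0),rect((.4285,-.1761),6.7,.108,.002,.013)]
out={}
for n,i in(("scene",im),("top",it)):
    b=cv2.resize(i,None,fx=S,fy=S,interpolation=cv2.INTER_CUBIC)
    for p in polys:
        q=(w2pix(n,p)+.5)*S-.5
        cv2.polylines(b,[q.round().astype(int)],True,(0,0,255),1)
    out[n]=b
cv2.imwrite("pics/o1.png",out["scene"][560:1200,440:1400][:, :800] [:600])
cv2.imwrite("pics/o2.png",out["scene"][540:900,750:1450])
cv2.imwrite("pics/o3.png",out["top"][460:960,500:1300]); cv2.imwrite("pics/o4.png",out["top"][460:960,900:1500])
```

```text
(no output)
```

View pics/o1.png

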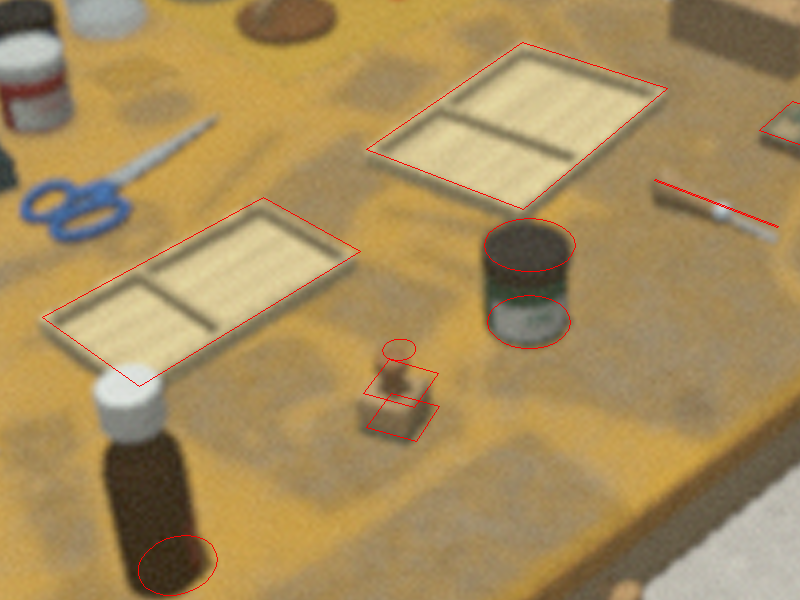

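View pics/o2.png

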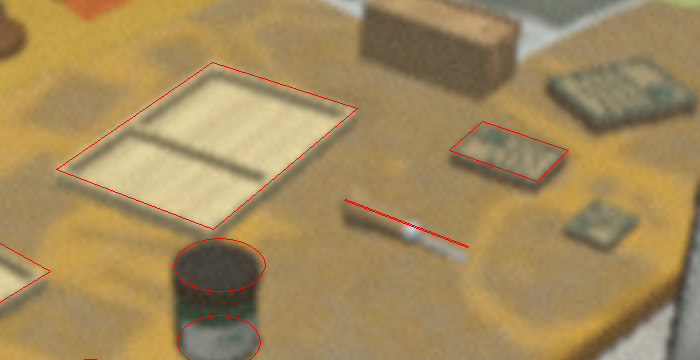

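View pics/o3.png

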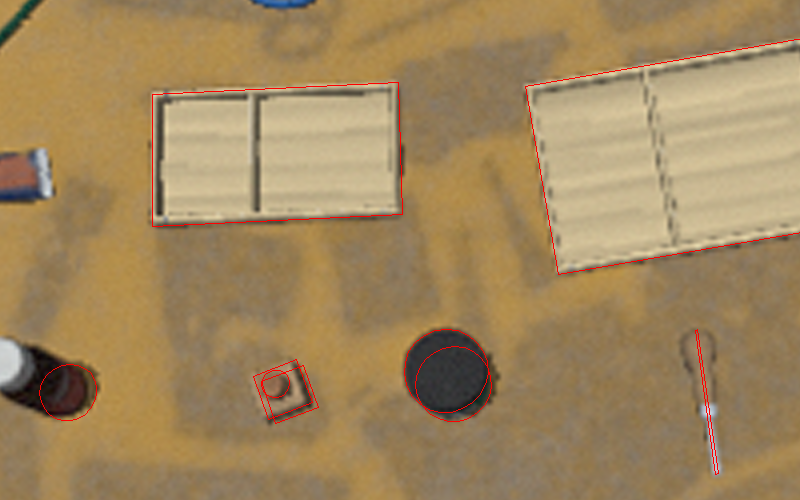

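View pics/o4.png

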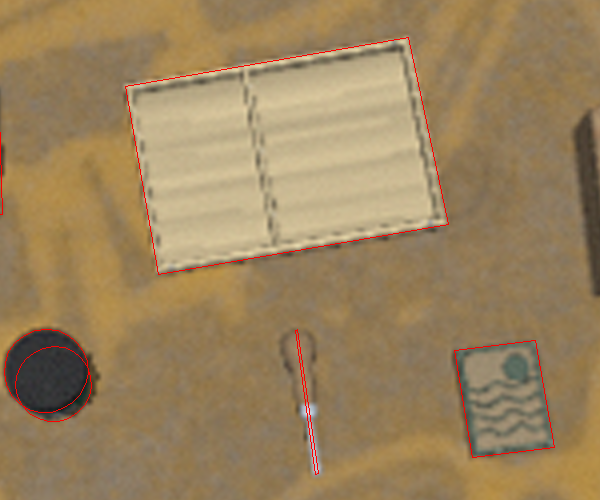

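The overlays match in the top view. In the scene view they sit about 1.5-2 px off, all in the same direction. I'll write a planner helper, then move above the middle block and check the fingertips against both cameras.

```bash
cat >> h.py <<'E'
from scipy.spatial.transform import Rotation as Ro
def plan(x,y,z,jawdeg):
    """tool down, jaw axis (tool z) along world angle jawdeg (mod 180)"""
    o=bot.get_obs(); R=Ro.from_quat(o["tool_rot"]); 
    best=None
    for j in (jawdeg,jawdeg+180):
        a=np.radians(j); zx=np.array([np.cos(a),np.sin(a),0]); xx=np.array([0,0,-1.]); yy=np.cross(zx,xx)
        T=Ro.from_matrix(np.c_[xx,yy,zx]); rv=(R.inv()*T).as_rotvec()
        if best is None or np.linalg.norm(rv)<np.linalg.norm(best): best=rv
    d=R.inv().apply(np.array([x,y,z])-o["eef_pos"])
    print("shift mm",(d*1000).round(1),"turn",best.round(3),"tool axes\n",R.as_matrix().round(3).tolist(),"pos",o["eef_pos"].round(4),"t",o["clock"],"w",round(o["grip_width"],4),"q6",o["joint_pos"][5].round(2),"F",o["ft_force"].round(1))
E
python3 -c "
from h import *
plan(.4295,-.3212,.30,97)"
```

```text
shift mm [104.  272.  -37.3] turn [ 0.275 -0.002  0.   ] tool axes
 [[-0.001, 0.922, 0.386], [0.002, 0.386, -0.922], [-1.0, -0.0, -0.002]] pos [ 0.1931 -0.4609  0.4039] t 0.1 w 0.0854 q6 1.57 F [-0.6 -0.3  0.3]
```

>>> arm_command:
  moves: [0.01,0,0,0.092,0,0,-1,0.01,0,0,0.092,0,0,-1,0.01,0,0,0.092,0,0,-1,0,0,0,0,0,0,-1]

```text
clock: 0.43
eef_pos: [0.193, -0.4605, 0.3717]
tool_rot: [0.473, 0.528, -0.472, 0.525]
ft_force: [0.3, -0.5, 0.2]
grip_width: 0.0854
```

```bash
python3 -c "
from h import *
plan(.4295,-.3212,.30,97)"
```

```text
shift mm [  71.9  250.3 -112.6] turn [-0.014 -0.004  0.001] tool axes
 [[-0.002, 0.994, 0.108], [0.004, 0.108, -0.994], [-1.0, -0.001, -0.004]] pos [ 0.193  -0.4605  0.3717] t 0.4333 w 0.0854 q6 1.86 F [ 0.3 -0.5  0.2]
```

>>> arm_command:
  moves: [0.009,0.0313,-0.0141,0,0,0,-1,0.009,0.0313,-0.0141,0,0,0,-1,0.009,0.0313,-0.0141,0,0,0,-1,0.009,0.0313,-0.0141,0,0,0,-1,0.009,0.0313,-0.0141,0,0,0,-1,0.009,0.0313,-0.0141,0,0,0,-1,0.009,0.0313,-0.0141,0,0,0,-1,0.009,0.0313,-0.0141,-0.014,0,0,-1,0,0,0,0,0,0,-1]

```text
clock: 1.18
eef_pos: [0.437, -0.3167, 0.2978]
tool_rot: [0.465, 0.534, -0.465, 0.532]
ft_force: [0.4, -0.6, 0.1]
grip_width: 0.0856
```

Run:
```python
from h import *
plan(.4295,-.3212,.22,97)
for n in("top","scene"):
    cv2.imwrite(f"pics/{n}1.png",bot.camera(n)[:,:,::-1])
o=bot.get_obs();R=Ro.from_quat(o["tool_rot"])
S=5
for n in("top","scene"):
    b=cv2.resize(cv2.imread(f"pics/{n}1.png"),None,fx=S,fy=S,interpolation=cv2.INTER_CUBIC)
    pts=[o["eef_pos"]+R.apply([.16,sy*.011,sz*w/2]) for w in(.085,.114) for sy in(-1,1) for sz in(-1,1)]
    q=(w2pix(n,pts)+.5)*S-.5; print(n,q[:4].mean(0)/S)
    for p in q: cv2.circle(b,tuple(p.round().astype(int)),3,(0,0,255),-1)
    c=q.mean(0).astype(int); cv2.imwrite(f"pics/f_{n}.png",b[max(0,c[1]-300):c[1]+300,max(0,c[0]-400):c[0]+400])
```

```text
shift mm [77.8 -8.   3.5] turn [ 0.014 -0.002  0.001] tool axes
 [[-0.002, 0.991, 0.135], [0.002, 0.135, -0.991], [-1.0, -0.001, -0.002]] pos [ 0.437  -0.3167  0.2978] t 1.1833 w 0.0856 q6 2.38 F [ 0.4 -0.6  0.1]
top [359.29814611 206.53019274]
scene [317.8876743  137.80114793]
```

View pics/f_scene.png

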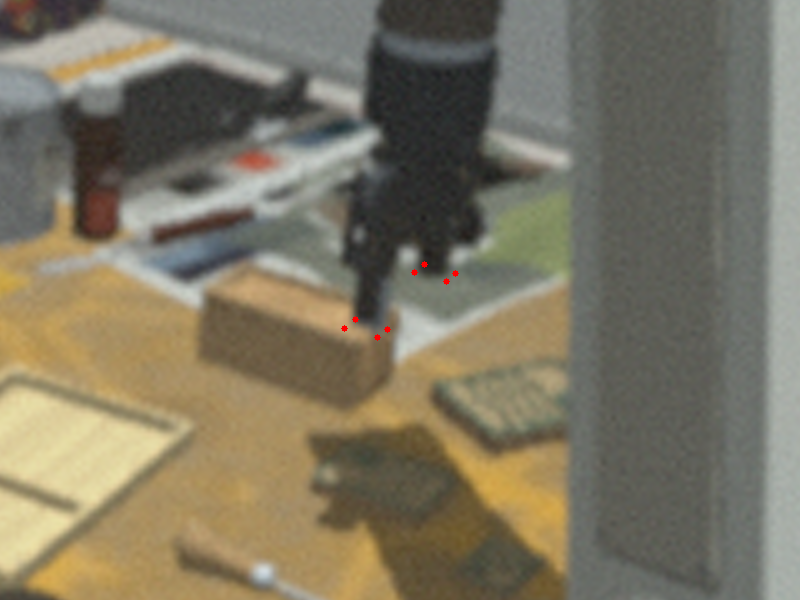

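View pics/f_top.png

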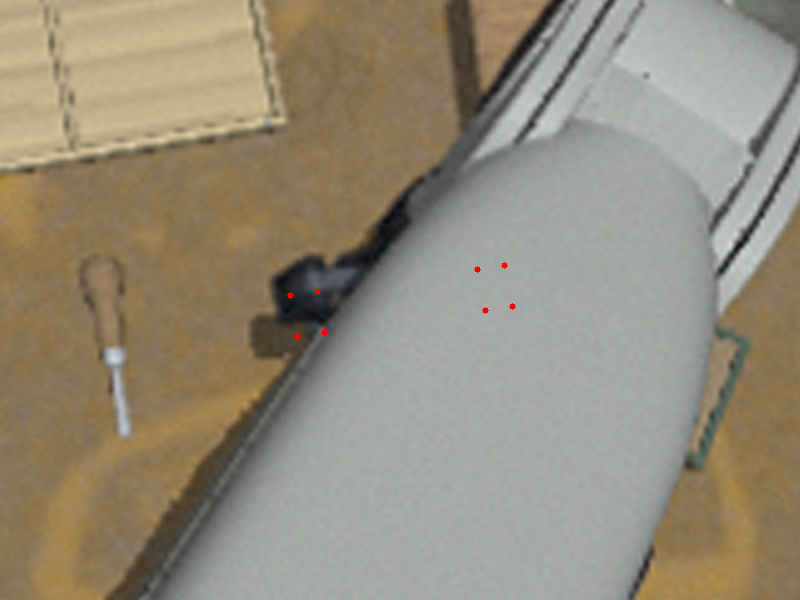

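>>> arm_command:
  moves: [0.025,-0.003,0.0012,0.014,0,0,-1,0.025,-0.003,0.0012,0,0,0,-1,0.025,-0.002,0.0012,0,0,0,-1,0.02,0,0,0,0,0,-1,0,0,0,0,0,0,-1]

```text
clock: 1.7
eef_pos: [0.4238, -0.3283, 0.2061]
tool_rot: [0.468, 0.526, -0.471, 0.531]
ft_force: [-0.7, 0.7, 0.1]
grip_width: 0.0858
```

```bash
python3 -c "
from h import *
plan(.4295,-.3212,.169,97)"
```

```text
shift mm [37.1  6.4 -6.6] turn [-0.005  0.008 -0.001] tool axes
 [[0.002, 0.993, 0.117], [-0.007, 0.117, -0.993], [-1.0, 0.001, 0.008]] pos [ 0.4238 -0.3283  0.2061] t 1.7 w 0.0858 q6 2.37 F [-0.7  0.7  0.1]
```

>>> arm_command:
  moves: [0,0.0064,-0.0066,0,0.008,0,-1,0,0,0,0,0,0,-1,0.01,0,0,0,0,0,-1,0.01,0,0,0,0,0,-1,0,0,0,0,0,0,-1]

```text
clock: 2.12
eef_pos: [0.4293, -0.3238, 0.1899]
tool_rot: [0.471, 0.525, -0.47, 0.53]
ft_force: [-1.2, -0.2, -0.3]
grip_width: 0.0856
```

```bash
python3 -c "
from h import *
plan(.4295,-.3212,.169,97)"
```

```text
shift mm [20.9  0.4 -2.6] turn [-0.008  0.004 -0.006] tool axes
 [[0.006, 0.993, 0.114], [-0.003, 0.114, -0.993], [-1.0, 0.006, 0.004]] pos [ 0.4293 -0.3238  0.1899] t 2.1167 w 0.0856 q6 2.38 F [-1.2 -0.2 -0.3]
```

>>> arm_command:
  moves: [0.007,0,-0.0026,0,0,0,-1,0.007,0,0,0,0,0,-1,0.006,0,0,0,0,0,-1,0,0,0,0,0,0,-1,0,0,0,0,0,0,-1]

```text
clock: 2.53
eef_pos: [0.4296, -0.321, 0.1683]
tool_rot: [0.471, 0.525, -0.47, 0.531]
ft_force: [-0.4, 0.0, 0.1]
grip_width: 0.0857
```

Run:
```python
from h import *
plan(.4295,-.3212,.169,97)
cv2.imwrite("pics/s2.png",bot.camera("scene")[:,:,::-1])
crop("scene","pics/s2.png",(260,90,420,210),5,"pics/s2c.png")
```

```text
shift mm [-0.7 -0.1  0.2] turn [-0.007  0.005 -0.007] tool axes
 [[0.007, 0.993, 0.115], [-0.004, 0.115, -0.993], [-1.0, 0.007, 0.005]] pos [ 0.4296 -0.321   0.1683] t 2.5333 w 0.0857 q6 2.38 F [-0.4  0.   0.1]
```

View pics/s2c.png

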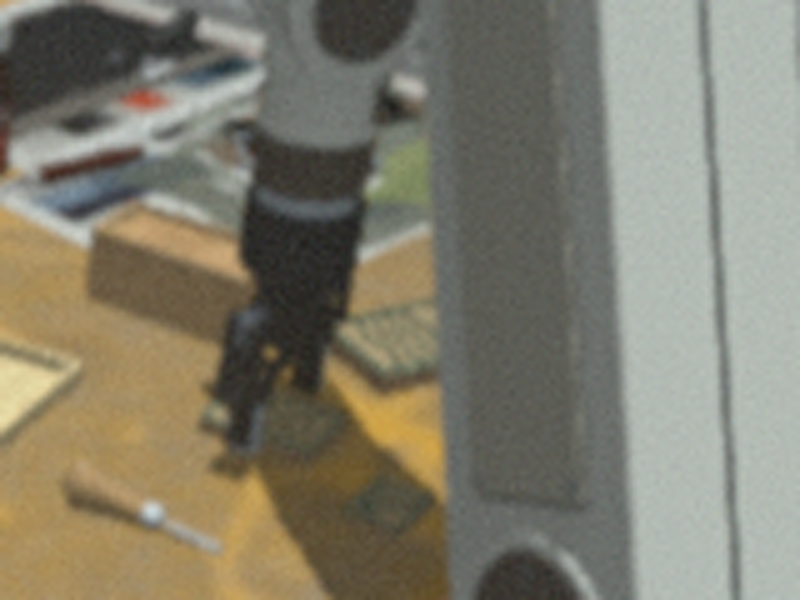

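The crop shows the left finger at (240,430) beside the middle block at (300,420) and the right finger at (308,375) behind it, so the block is between the fingers. Closing.

>>> arm_command:
  moves: [0,0,0,0,0,0,1,0,0,0,0,0,0,1,0,0,0,0,0,0,1,0,0,0,0,0,0,1,0,0,0,0,0,0,1,0,0,0,0,0,0,1]

```text
clock: 3.08
eef_pos: [0.4301, -0.3212, 0.1701]
tool_rot: [0.471, 0.524, -0.47, 0.532]
ft_force: [-0.0, 0.1, -1.3]
grip_width: 0.0583
```

>>> arm_command:
  moves: [-0.02,0,0,0,0,0,1,-0.025,0,0,0,0,0,1,-0.025,0,0,0,0,0,1,0,0,0,0,0,0,1]

```text
clock: 3.42
eef_pos: [0.4283, -0.3202, 0.2397]
tool_rot: [0.471, 0.527, -0.47, 0.529]
ft_force: [1.0, -0.6, -1.3]
grip_width: 0.0585
```

Run:
```python
from h import *
plan(.6245,-.2088,.24,99.4)
cv2.imwrite("pics/s3.png",bot.camera("scene")[:,:,::-1])
crop("scene","pics/s3.png",(260,70,420,190),5,"pics/s3c.png")
```

```text
shift mm [ 2.000e-01  2.077e+02 -8.810e+01] turn [-0.049  0.001 -0.003] tool axes
 [[0.003, 0.993, 0.115], [-0.001, 0.115, -0.993], [-1.0, 0.003, 0.001]] pos [ 0.4283 -0.3202  0.2397] t 3.4167 w 0.0585 q6 2.38 F [ 1.  -0.6 -1.3]
```

View pics/s3c.png

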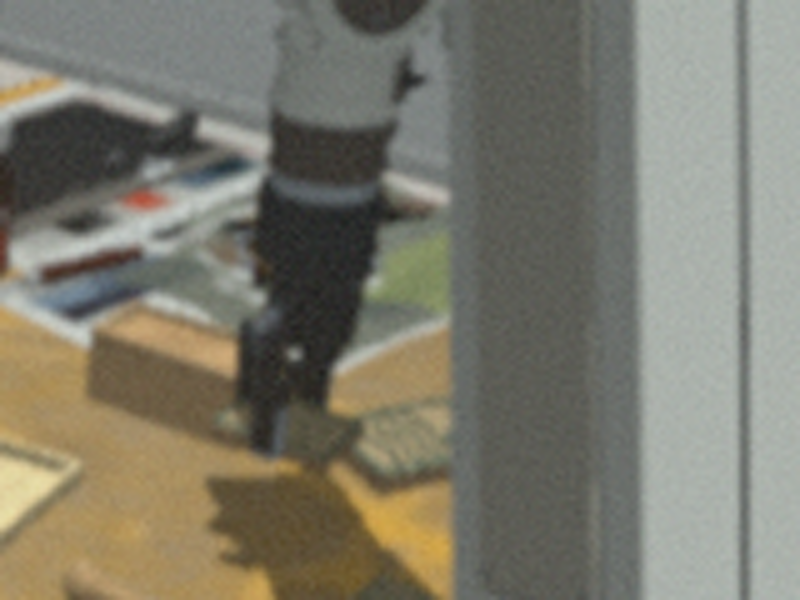

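>>> arm_command:
  moves: [0,0.0297,-0.0126,-0.007,0,0,1,0,0.0297,-0.0126,-0.007,0,0,1,0,0.0297,-0.0126,-0.007,0,0,1,0,0.0297,-0.0126,-0.007,0,0,1,0,0.0297,-0.0126,-0.007,0,0,1,0,0.0297,-0.0126,-0.007,0,0,1,0,0.0297,-0.0126,-0.007,0,0,1,0,0,0,0,0,0,1,0,0,0,0,0,0,1]

```text
clock: 4.22
eef_pos: [0.6258, -0.199, 0.2245]
tool_rot: [0.457, 0.543, -0.46, 0.533]
ft_force: [-1.0, 0.3, -0.4]
grip_width: 0.0582
```

Run:
```python
from h import *
plan(.6245,-.2088,.178,99.4)
```

```text
shift mm [46.5 -2.3  9.8] turn [-0.004 -0.008  0.013] tool axes
 [[-0.014, 0.987, 0.159], [0.006, 0.16, -0.987], [-1.0, -0.013, -0.008]] pos [ 0.6258 -0.199   0.2245] t 4.2167 w 0.0582 q6 2.67 F [-1.   0.3 -0.4]
```

>>> arm_command:
  moves: [0,-0.0023,0.0098,0,-0.008,0.013,1,0,0,0,0,0,0,1,0,0,0,0,0,0,1]

```text
clock: 4.47
eef_pos: [0.623, -0.2099, 0.2207]
tool_rot: [0.458, 0.54, -0.459, 0.537]
ft_force: [-0.2, -0.0, -0.2]
grip_width: 0.0582
```

Run:
```python
from h import *
plan(.6245,-.2088,.176,99.4)
```

```text
shift mm [44.7  1.8 -0.7] turn [-0.004 -0.002  0.004] tool axes
 [[-0.005, 0.987, 0.16], [0.001, 0.16, -0.987], [-1.0, -0.004, -0.002]] pos [ 0.623  -0.2099  0.2207] t 4.4667 w 0.0582 q6 2.66 F [-0.2 -0.  -0.2]
```

>>> arm_command:
  moves: [0.015,0.0018,-0.0007,0,0,0.004,1,0.015,0,0,0,0,0,1,0.008,0,0,0,0,0,1,0.003,0,0,0,0,0,1,0,0,0,0,0,0,1]

```text
clock: 4.88
eef_pos: [0.6202, -0.2146, 0.1798]
tool_rot: [0.461, 0.537, -0.461, 0.536]
ft_force: [-0.4, -0.6, 0.1]
grip_width: 0.0585
```

Run:
```python
from h import *
plan(.6245,-.2088,.175,99.4)
cv2.imwrite("pics/s4.png",bot.camera("scene")[:,:,::-1])
crop("scene","pics/s4.png",(190,70,350,190),5,"pics/s4c.png")
```

```text
shift mm [ 4.8  5.1 -5.1] turn [-0.013 -0.001  0.   ] tool axes
 [[-0.0, 0.989, 0.15], [0.001, 0.15, -0.989], [-1.0, -0.0, -0.001]] pos [ 0.6202 -0.2146  0.1798] t 4.8833 w 0.0585 q6 2.66 F [-0.4 -0.6  0.1]
```

View pics/s4c.png

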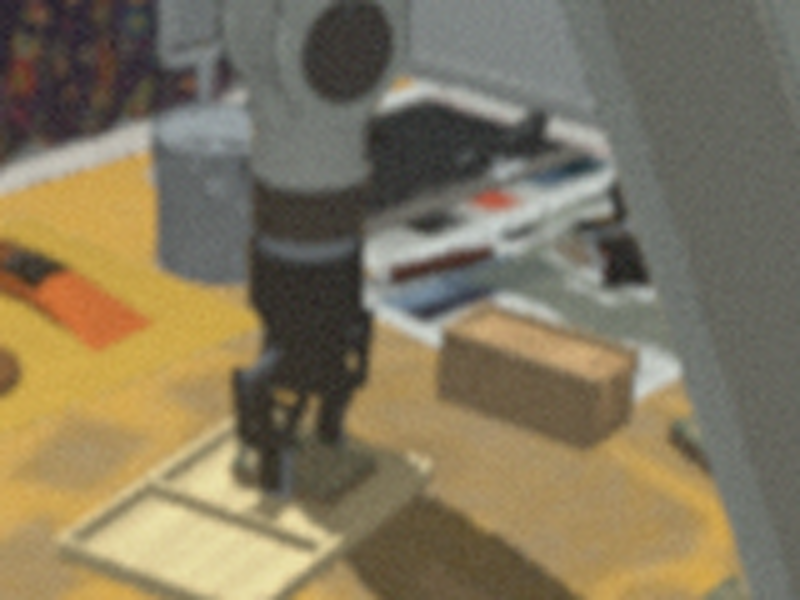

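The block is inside the wide compartment. I'll shift it the 5 mm to the middle and lower it.

>>> arm_command:
  moves: [0,0.004,-0.005,-0.008,0,0,1,0,0,0,0,0,0,1,0.002,0.001,0,0,0,0,1,0.002,0,0,0,0,0,1,0,0,0,0,0,0,1]

```text
clock: 5.35
eef_pos: [0.6261, -0.209, 0.1793]
tool_rot: [0.46, 0.537, -0.458, 0.54]
ft_force: [-0.5, -0.2, -0.9]
grip_width: 0.0587
```

Run:
```python
from h import *
plan(.6245,-.2088,.175,99.4)
```

```text
shift mm [ 4.3 -1.5 -0.5] turn [-0.005  0.002 -0.005] tool axes
 [[0.005, 0.987, 0.158], [-0.001, 0.158, -0.987], [-1.0, 0.005, 0.002]] pos [ 0.6261 -0.209   0.1793] t 5.35 w 0.0587 q6 2.66 F [-0.5 -0.2 -0.9]
```

>>> arm_command:
  moves: [0.003,-0.0015,0,0,0,0,1,0.003,0,0,0,0,0,1,0,0,0,0,0,0,1,0,0,0,0,0,0,1]

```text
clock: 5.68
eef_pos: [0.6248, -0.209, 0.1731]
tool_rot: [0.459, 0.536, -0.458, 0.54]
ft_force: [-0.1, -0.4, 3.0]
grip_width: 0.0586
```

>>> arm_command:
  moves: [0,0,0,0,0,0,-0.65,0,0,0,0,0,0,-0.65,0,0,0,0,0,0,-0.65,0,0,0,0,0,0,-0.65]

```text
clock: 6.02
eef_pos: [0.6249, -0.2091, 0.1733]
tool_rot: [0.46, 0.536, -0.458, 0.54]
ft_force: [-0.4, 0.1, 0.5]
grip_width: 0.0703
```

>>> arm_command:
  moves: [-0.02,0,0,0,0,0,-0.65,-0.03,0,0,0,0,0,-0.65,-0.03,0,0,0,0,0,-0.65,0,0,0,0,0,0,-0.65]

```text
clock: 6.35
eef_pos: [0.6234, -0.2088, 0.2533]
tool_rot: [0.459, 0.538, -0.458, 0.538]
ft_force: [1.3, -0.6, 2.3]
grip_width: 0.0702
```

Run:
```python
from h import *
plan(.4533,-.1732,.24,96.7)
```

```text
shift mm [  13.3 -162.3  -62.1] turn [ 0.043 -0.001 -0.   ] tool axes
 [[-0.0, 0.987, 0.159], [0.001, 0.159, -0.987], [-1.0, 0.0, -0.001]] pos [ 0.6234 -0.2088  0.2533] t 6.35 w 0.0702 q6 2.66 F [ 1.3 -0.6  2.3]
```

>>> arm_command:
  moves: [0,-0.0232,-0.0089,0.006,0,0,-0.4,0,-0.0232,-0.0089,0.006,0,0,-0.4,0,-0.0232,-0.0089,0.006,0,0,-0.4,0,-0.0232,-0.0089,0.006,0,0,-0.4,0,-0.0232,-0.0089,0.006,0,0,-0.4,0,-0.0232,-0.0089,0.006,0,0,-0.4,0,-0.0232,-0.0089,0.006,0,0,-0.4,0,0,0,0,0,0,-0.4,0,0,0,0,0,0,-0.4]

```text
clock: 7.1
eef_pos: [0.4474, -0.1683, 0.2537]
tool_rot: [0.472, 0.525, -0.469, 0.531]
ft_force: [1.2, -0.7, 0.8]
grip_width: 0.0598
```

Run:
```python
from h import *
plan(.4533,-.1732,.175,96.7)
```

```text
shift mm [78.8  4.5  5.3] turn [-0.001  0.004 -0.01 ] tool axes
 [[0.01, 0.993, 0.115], [-0.003, 0.115, -0.993], [-1.0, 0.01, 0.004]] pos [ 0.4474 -0.1683  0.2537] t 7.1 w 0.0598 q6 2.67 F [ 1.2 -0.7  0.8]
```

>>> arm_command:
  moves: [0.02,0.0045,0.0053,0,0,-0.01,-0.4,0.02,0,0,0,0,0,-0.4,0.01,0,0,0,0,0,-0.4,0,0,0,0,0,0,-0.4,0,0,0,0,0,0,-0.4]

```text
clock: 7.52
eef_pos: [0.4574, -0.1749, 0.2047]
tool_rot: [0.47, 0.524, -0.47, 0.532]
ft_force: [0.1, 0.0, 1.2]
grip_width: 0.0597
```

Run:
```python
from h import *
plan(.4533,-.1732,.175,96.7)
```

```text
shift mm [29.6 -4.2 -2.5] turn [-0.001  0.009 -0.009] tool axes
 [[0.009, 0.993, 0.116], [-0.008, 0.116, -0.993], [-1.0, 0.009, 0.009]] pos [ 0.4574 -0.1749  0.2047] t 7.5167 w 0.0597 q6 2.66 F [0.1 0.  1.2]
```

>>> arm_command:
  moves: [0.01,-0.003,-0.002,0,0.009,-0.009,-0.4,0.01,0,0,0,0,0,-0.4,0.007,0,0,0,0,0,-0.4,0,0,0,0,0,0,-0.4,0,0,0,0,0,0,-0.4]

```text
clock: 7.93
eef_pos: [0.4564, -0.1739, 0.1767]
tool_rot: [0.471, 0.527, -0.47, 0.529]
ft_force: [-0.9, 0.1, 0.2]
grip_width: 0.0596
```

Run:
```python
from h import *
plan(.4533,-.1732,.175,96.7)
cv2.imwrite("pics/s5.png",bot.camera("scene")[:,:,::-1])
crop("scene","pics/s5.png",(210,100,370,220),5,"pics/s5c.png")
```

```text
shift mm [ 1.6 -3.  -1. ] turn [-0.     0.001 -0.003] tool axes
 [[0.003, 0.993, 0.116], [-0.0, 0.116, -0.993], [-1.0, 0.003, 0.001]] pos [ 0.4564 -0.1739  0.1767] t 7.9333 w 0.0596 q6 2.66 F [-0.9  0.1  0.2]
```

View pics/s5c.png

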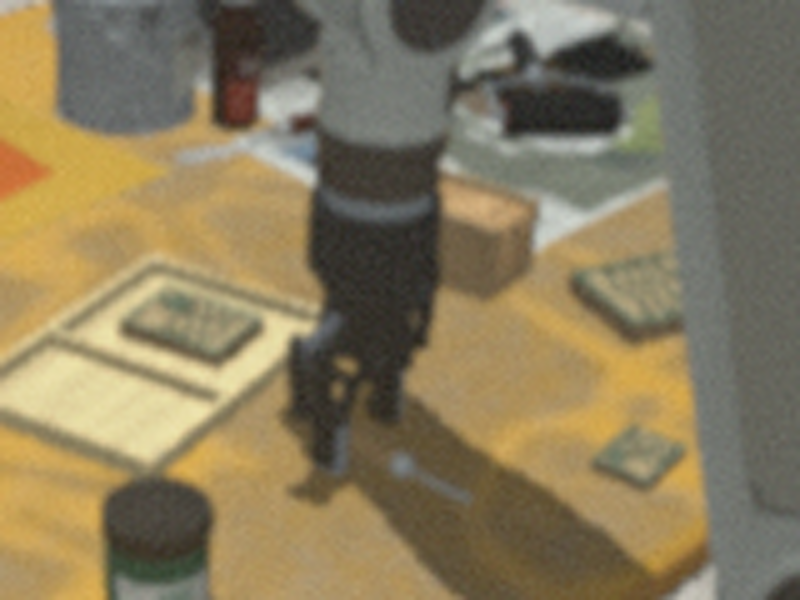

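The block is centred in the wide compartment at (190,325). The gouge handle is between the fingers, with its ferrule at (400,465). Closing.

>>> arm_command:
  moves: [0.001,-0.002,-0.001,0,0,0,1,0,0,0,0,0,0,1,0,0,0,0,0,0,1,0,0,0,0,0,0,1,0,0,0,0,0,0,1,0,0,0,0,0,0,1,0,0,0,0,0,0,1]

```text
clock: 8.57
eef_pos: [0.4545, -0.1732, 0.1772]
tool_rot: [0.471, 0.526, -0.469, 0.53]
ft_force: [0.4, -0.3, -0.8]
grip_width: 0.0201
```

>>> arm_command:
  moves: [-0.02,0,0,0,0,0,1,-0.025,0,0,0,0,0,1,-0.02,0,0,0,0,0,1,0,0,0,0,0,0,1]

```text
clock: 8.9
eef_pos: [0.4531, -0.1727, 0.2426]
tool_rot: [0.47, 0.528, -0.47, 0.528]
ft_force: [-0.2, 0.4, 0.0]
grip_width: 0.0202
```

Run:
```python
from h import *
plan(.6326,-.098,.24,99.4)
cv2.imwrite("pics/s6.png",bot.camera("scene")[:,:,::-1])
crop("scene","pics/s6.png",(210,80,370,200),5,"pics/s6c.png")
```

```text
shift mm [  2.6 186.9 -53.4] turn [-0.048 -0.001  0.   ] tool axes
 [[-0.0, 0.993, 0.116], [0.001, 0.116, -0.993], [-1.0, -0.0, -0.001]] pos [ 0.4531 -0.1727  0.2426] t 8.9 w 0.0202 q6 2.66 F [-0.2  0.4  0. ]
```

View pics/s6c.png

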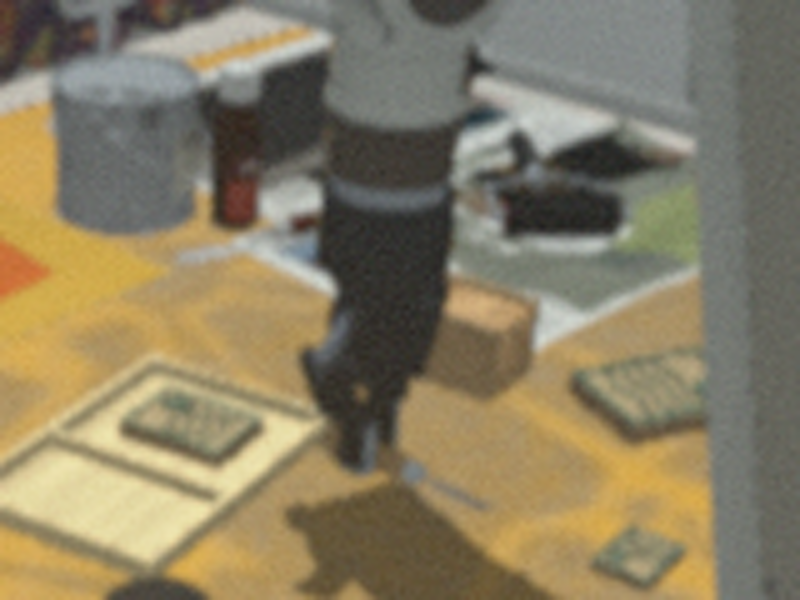

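The gouge is held level, with the blade at (450,485). Moving it over the narrow compartment.

>>> arm_command:
  moves: [0,0.0312,-0.0087,-0.008,0,0,1,0,0.0312,-0.0087,-0.008,0,0,1,0,0.0312,-0.0087,-0.008,0,0,1,0,0.0312,-0.0087,-0.008,0,0,1,0,0.0312,-0.0087,-0.008,0,0,1,0,0.029,-0.007,-0.008,0,0,1,0,0,0,0,0,0,1,0,0,0,0,0,0,1]

```text
clock: 9.62
eef_pos: [0.6314, -0.0936, 0.2278]
tool_rot: [0.455, 0.545, -0.461, 0.533]
ft_force: [0.6, -0.5, -0.5]
grip_width: 0.02
```

Run:
```python
from h import *
plan(.6326,-.098,.215,99.4)
```

```text
shift mm [12.8  0.7  4.6] turn [-0.001 -0.007  0.016] tool axes
 [[-0.017, 0.987, 0.162], [0.004, 0.162, -0.987], [-1.0, -0.016, -0.007]] pos [ 0.6314 -0.0936  0.2278] t 9.6167 w 0.02 q6 2.83 F [ 0.6 -0.5 -0.5]
```

>>> arm_command:
  moves: [0.008,0.0007,0.003,0,-0.007,0.016,1,0.01,0,0.001,0,0,0,1,0.01,0,0,0,0,0,1,0,0,0,0,0,0,1,0,0,0,0,0,0,1]

```text
clock: 10.03
eef_pos: [0.6281, -0.0981, 0.1927]
tool_rot: [0.456, 0.542, -0.46, 0.535]
ft_force: [0.9, 0.0, -0.7]
grip_width: 0.0201
```

Run:
```python
from h import *
plan(.6326,-.098,.182,99.4)
```

```text
shift mm [10.6  4.5  0.6] turn [-0.003 -0.003  0.011] tool axes
 [[-0.011, 0.987, 0.16], [0.001, 0.16, -0.987], [-1.0, -0.011, -0.003]] pos [ 0.6281 -0.0981  0.1927] t 10.0333 w 0.0201 q6 2.83 F [ 0.9  0.  -0.7]
```

>>> arm_command:
  moves: [0.004,0.004,0.0006,0,0,0.011,1,0.005,0,0,0,0,0,1,0.002,0,0,0,0,0,1,0,0,0,0,0,0,1,0,0,0,0,0,0,1]

```text
clock: 10.45
eef_pos: [0.6316, -0.0991, 0.1811]
tool_rot: [0.46, 0.539, -0.458, 0.538]
ft_force: [0.0, -0.7, -0.4]
grip_width: 0.0197
```

Run:
```python
from h import *
plan(.6326,-.098,.181,99.4)
cv2.imwrite("pics/s7.png",bot.camera("scene")[:,:,::-1])
crop("scene","pics/s7.png",(150,80,310,200),5,"pics/s7c.png")
```

```text
shift mm [ 0.2  1.1 -0.9] turn [-0.005 -0.003 -0.001] tool axes
 [[0.001, 0.987, 0.159], [0.003, 0.159, -0.987], [-1.0, 0.001, -0.003]] pos [ 0.6316 -0.0991  0.1811] t 10.45 w 0.0197 q6 2.83 F [ 0.  -0.7 -0.4]
```

View pics/s7c.png

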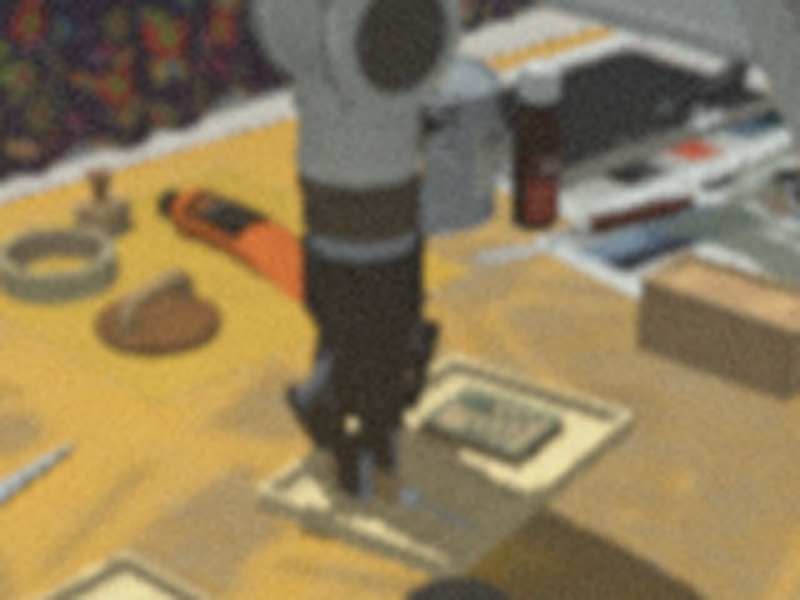

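>>> arm_command:
  moves: [0.0005,0.001,-0.001,0,0,0,1,0,0,0,0,0,0,1,0,0,0,0,0,0,-0.05,0,0,0,0,0,0,-0.05,0,0,0,0,0,0,-0.05,0,0,0,0,0,0,-0.05,-0.015,0,0,0,0,0,-0.05,-0.03,0,0,0,0,0,-0.05,-0.035,0,0,0,0,0,-0.05,0,0,0,0,0,0,-0.05]

```text
clock: 11.33
eef_pos: [0.6319, -0.0976, 0.262]
tool_rot: [0.459, 0.54, -0.458, 0.536]
ft_force: [2.3, -0.8, 1.8]
grip_width: 0.045
```

Run:
```python
from h import *
plan(.445,.0121,.27,90)
cv2.imwrite("pics/s8.png",bot.camera("scene")[:,:,::-1])
crop("scene","pics/s8.png",(150,80,310,200),5,"pics/s8c.png")
```

```text
shift mm [  -6.9 -167.1 -138.1] turn [ 0.16  -0.004  0.003] tool axes
 [[-0.004, 0.987, 0.159], [0.004, 0.159, -0.987], [-1.0, -0.003, -0.004]] pos [ 0.6319 -0.0976  0.262 ] t 11.3333 w 0.045 q6 2.83 F [ 2.3 -0.8  1.8]
```

View pics/s8c.png

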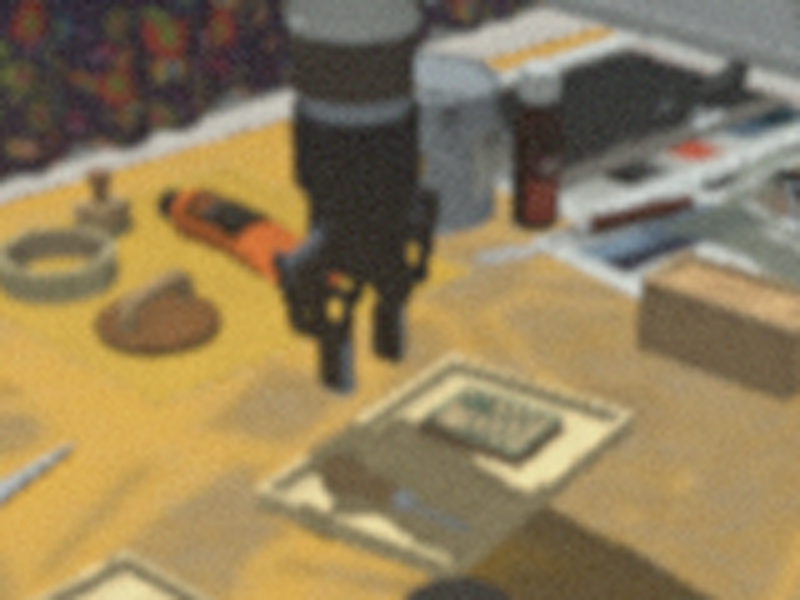

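The gouge lies in the narrow compartment at (390,490). Joint 6 is close to its limit, so I'll turn the wrist back and grip the round jar with the jaws along world x.

>>> arm_command:
  moves: [0,0,0,-0.12,0,0,-1,0,0,0,-0.12,0,0,-1,0,0,0,-0.12,0,0,-1,0,0,0,-0.12,0,0,-1,0,0,0,-0.12,0,0,-1,0,0,0,-0.12,0,0,-1,0,0,0,-0.12,0,0,-1,0,0,0,-0.12,0,0,-1,0,0,0,-0.12,0,0,-1,0,0,0,-0.12,0,0,-1,0,0,0,-0.12,0,0,-1,0,0,0,0,0,0,-1]

```text
clock: 12.38
eef_pos: [0.6275, -0.097, 0.2489]
tool_rot: [0.015, 0.714, -0.01, 0.7]
ft_force: [-0.1, 0.4, -0.0]
grip_width: 0.0854
```

Run:
```python
from h import *
plan(.445,.0121,.27,0)
```

```text
shift mm [ -16.7  102.6 -186.6] turn [-0.036 -0.021 -0.006] tool axes
 [[-0.02, 0.036, 0.999], [0.006, 0.999, -0.036], [-1.0, 0.006, -0.021]] pos [ 0.6275 -0.097   0.2489] t 12.3833 w 0.0854 q6 1.45 F [-0.1  0.4 -0. ]
```

>>> arm_command:
  moves: [-0.005,0.0147,-0.0267,-0.005,-0.005,0,-1,-0.005,0.0147,-0.0267,-0.005,-0.005,0,-1,-0.003,0.0147,-0.0267,-0.005,-0.005,0,-1,0,0.0147,-0.0267,-0.005,-0.005,0,-1,0,0.0147,-0.0267,-0.005,0,0,-1,0,0.0147,-0.0267,-0.005,0,0,-1,0,0.0147,-0.0267,-0.005,0,0,-1,0,0,0,0,0,0,-1,0,0,0,0,0,0,-1]

```text
clock: 13.13
eef_pos: [0.4327, 0.0145, 0.255]
tool_rot: [0.013, 0.711, -0.009, 0.703]
ft_force: [0.7, -0.6, 0.2]
grip_width: 0.0853
```

Run:
```python
from h import *
plan(.445,.0121,.212,0)
```

```text
shift mm [42.9 -2.3 12.9] turn [-0.031 -0.012 -0.006] tool axes
 [[-0.011, 0.031, 0.999], [0.006, 1.0, -0.031], [-1.0, 0.006, -0.012]] pos [0.4327 0.0145 0.255 ] t 13.1333 w 0.0853 q6 1.63 F [ 0.7 -0.6  0.2]
```

>>> arm_command:
  moves: [0,-0.0023,0.012,0,-0.01,0,-1,0,0,0,0,0,0,-1,0,0,0,0,0,0,-1]

```text
clock: 13.38
eef_pos: [0.4466, 0.0113, 0.2548]
tool_rot: [0.014, 0.707, -0.01, 0.707]
ft_force: [-1.1, 0.5, 0.2]
grip_width: 0.0853
```

Run:
```python
from h import *
plan(.445,.0121,.212,0)
for n in("top","scene"):
    cv2.imwrite(f"pics/{n}9.png",bot.camera(n)[:,:,::-1])
crop("scene","pics/scene9.png",(160,120,320,240),5,"pics/s9c.png")
```

```text
shift mm [42.8  0.5 -1.7] turn [-0.035  0.    -0.006] tool axes
 [[0.001, 0.035, 0.999], [0.006, 0.999, -0.035], [-1.0, 0.006, 0.0]] pos [0.4466 0.0113 0.2548] t 13.3833 w 0.0853 q6 1.63 F [-1.1  0.5  0.2]
```

View pics/s9c.png

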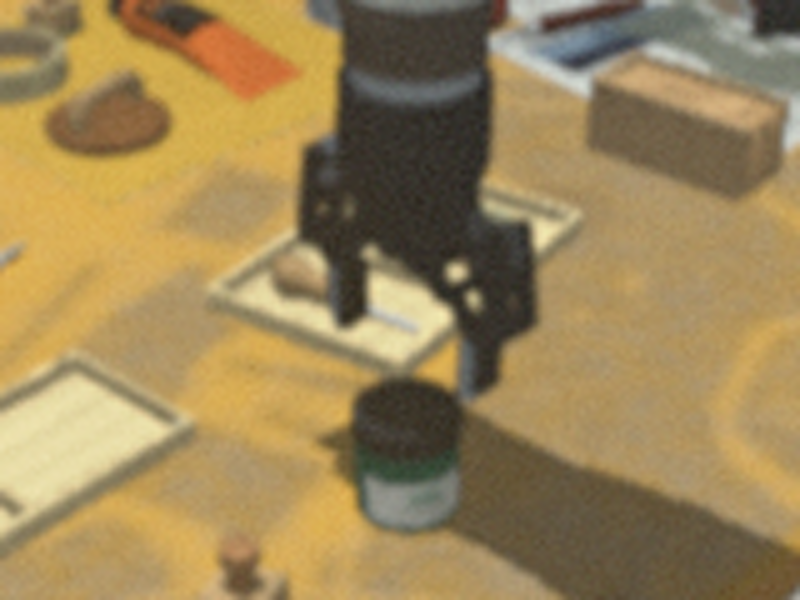

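View pics/top9.png

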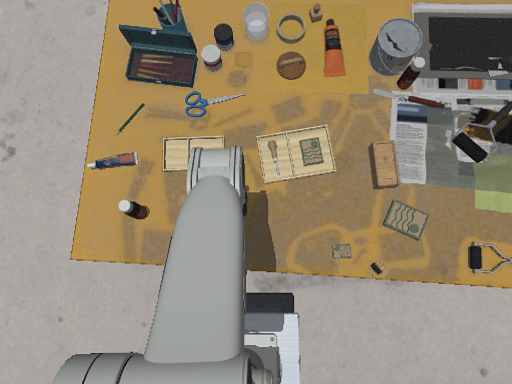

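The jar lid at (407,405) lies below the middle of the fingertips at (415,360). Descending.

>>> arm_command:
  moves: [0.01,0.0005,-0.0015,0,0,0,-1,0.01,0,0,0,0,0,-1,0.01,0,0,0,0,0,-1,0.01,0,0,0,0,0,-1,0,0,0,0,0,0,-1,0,0,0,0,0,0,-1]

```text
clock: 13.98
eef_pos: [0.4493, 0.0101, 0.2135]
tool_rot: [0.017, 0.706, -0.012, 0.708]
ft_force: [-0.5, 0.7, 0.5]
grip_width: 0.0858
```

Run:
```python
from h import *
plan(.445,.0121,.212,0)
```

```text
shift mm [ 1.5  1.8 -4.4] turn [-0.041  0.004 -0.006] tool axes
 [[0.004, 0.041, 0.999], [0.006, 0.999, -0.041], [-1.0, 0.006, 0.004]] pos [0.4493 0.0101 0.2135] t 13.9833 w 0.0858 q6 1.63 F [-0.5  0.7  0.5]
```

>>> arm_command:
  moves: [0.001,0.0018,-0.004,0,0,0,-1,0,0,0,0,0,0,-1,0,0,0,0,0,0,1,0,0,0,0,0,0,1,0,0,0,0,0,0,1,0,0,0,0,0,0,1,0,0,0,0,0,0,1,0,0,0,0,0,0,1]

```text
clock: 14.65
eef_pos: [0.4463, 0.012, 0.215]
tool_rot: [0.017, 0.704, -0.013, 0.71]
ft_force: [0.9, -0.2, -2.0]
grip_width: 0.0582
```

>>> arm_command:
  moves: [-0.015,0,0,0,0,0,1,-0.02,0,0,0,0,0,1,-0.015,0,0,0,0,0,1,0,0,0,0,0,0,1]

```text
clock: 14.98
eef_pos: [0.4446, 0.0117, 0.2647]
tool_rot: [0.017, 0.706, -0.013, 0.708]
ft_force: [0.3, -0.6, -2.1]
grip_width: 0.0578
```

Run:
```python
from h import *
plan(.6233,.1106,.26,0)
cv2.imwrite("pics/s10.png",bot.camera("scene")[:,:,::-1])
crop("scene","pics/s10.png",(160,120,320,240),5,"pics/s10c.png")
```

```text
shift mm [  5.6 106.4 174.3] turn [-0.042  0.002 -0.006] tool axes
 [[0.002, 0.042, 0.999], [0.006, 0.999, -0.042], [-1.0, 0.006, 0.002]] pos [0.4446 0.0117 0.2647] t 14.9833 w 0.0578 q6 1.64 F [ 0.3 -0.6 -2.1]
```

View pics/s10c.png

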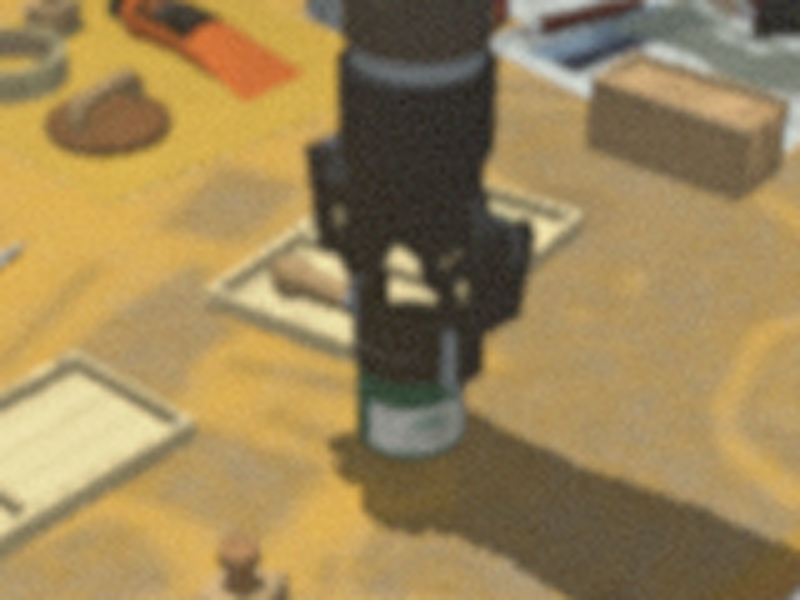

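The jar is held upright. Moving it over the small tray.

>>> arm_command:
  moves: [-0.002,0.0152,0.0249,-0.003,0,0,1,0,0.0152,0.0249,-0.003,0,0,1,0,0.0152,0.0249,-0.003,0,0,1,0,0.0152,0.0249,-0.003,0,0,1,0,0.0152,0.0249,-0.003,0,0,1,0,0.0152,0.0249,-0.003,0,0,1,0,0.014,0.022,-0.003,0,0,1,0,0,0,0,0,0,1,0,0,0,0,0,0,1]

```text
clock: 15.78
eef_pos: [0.6205, 0.1146, 0.2485]
tool_rot: [0.009, 0.714, -0.007, 0.7]
ft_force: [-0.8, 0.6, -1.3]
grip_width: 0.0583
```

Run:
```python
from h import *
plan(.6233,.1106,.22,0)
```

```text
shift mm [28.5 -4.   3.4] turn [-0.023 -0.02  -0.002] tool axes
 [[-0.02, 0.023, 1.0], [0.002, 1.0, -0.023], [-1.0, 0.002, -0.02]] pos [0.6205 0.1146 0.2485] t 15.7833 w 0.0583 q6 1.77 F [-0.8  0.6 -1.3]
```

>>> arm_command:
  moves: [0.003,-0.004,0.003,0,-0.018,0,1,0.006,0,0,0,0,0,1,0.007,0,0,0,0,0,1,0,0,0,0,0,0,1,0,0,0,0,0,0,1]

```text
clock: 16.2
eef_pos: [0.6193, 0.1093, 0.2254]
tool_rot: [0.008, 0.712, -0.008, 0.702]
ft_force: [0.3, -0.4, -1.4]
grip_width: 0.0581
```

Run:
```python
from h import *
plan(.6233,.1106,.22,0)
```

```text
shift mm [5.3 1.4 4.1] turn [-0.023 -0.013 -0.   ] tool axes
 [[-0.013, 0.023, 1.0], [0.0, 1.0, -0.023], [-1.0, -0.0, -0.013]] pos [0.6193 0.1093 0.2254] t 16.2 w 0.0581 q6 1.77 F [ 0.3 -0.4 -1.4]
```

>>> arm_command:
  moves: [0,0.0014,0.0041,0,-0.012,0,1,0.002,0,0,0,0,0,1,0.003,0,0,0,0,0,1,0,0,0,0,0,0,1,0,0,0,0,0,0,1]

```text
clock: 16.62
eef_pos: [0.6231, 0.1103, 0.2206]
tool_rot: [0.009, 0.707, -0.008, 0.707]
ft_force: [-1.0, -0.2, -0.6]
grip_width: 0.0578
```

Run:
```python
from h import *
plan(.6233,.1106,.219,0)
cv2.imwrite("pics/s11.png",bot.camera("scene")[:,:,::-1])
crop("scene","pics/s11.png",(100,120,260,240),5,"pics/s11c.png")
```

```text
shift mm [1.6 0.3 0.2] turn [-0.024 -0.    -0.   ] tool axes
 [[-0.0, 0.024, 1.0], [0.0, 1.0, -0.024], [-1.0, 0.0, -0.0]] pos [0.6231 0.1103 0.2206] t 16.6167 w 0.0578 q6 1.77 F [-1.  -0.2 -0.6]
```

View pics/s11c.png

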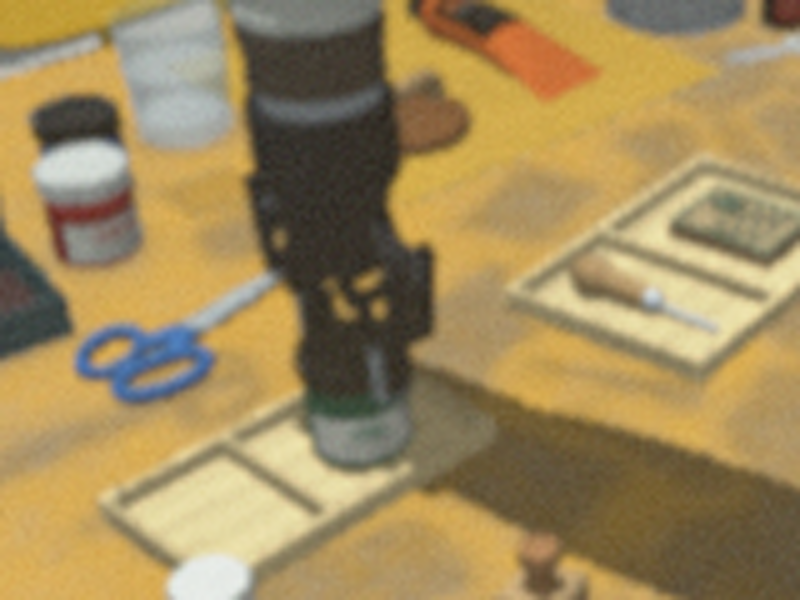

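The jar is in the wide compartment of the small tray, upright. Lowering the last 2 mm and releasing.

>>> arm_command:
  moves: [0.002,0,0,0,0,0,1,0.001,0,0,0,0,0,1,0,0,0,0,0,0,1]

```text
clock: 16.92
eef_pos: [0.6233, 0.1102, 0.2186]
tool_rot: [0.008, 0.707, -0.008, 0.708]
ft_force: [0.2, -0.2, -1.6]
grip_width: 0.0581
```

>>> arm_command:
  moves: [0.0015,0,0,0,0,0,1,0.001,0,0,0,0,0,1,0,0,0,0,0,0,1]

```text
clock: 17.17
eef_pos: [0.6232, 0.11, 0.2187]
tool_rot: [0.009, 0.706, -0.009, 0.708]
ft_force: [0.3, -0.9, -1.5]
grip_width: 0.0578
```

>>> arm_command:
  moves: [0.003,0,0,0,0,0,1,0,0,0,0,0,0,1,0,0,0,0,0,0,1]

```text
clock: 17.42
eef_pos: [0.6236, 0.1097, 0.2196]
tool_rot: [0.009, 0.705, -0.009, 0.709]
ft_force: [0.4, 0.6, -1.0]
grip_width: 0.0583
```

>>> arm_command:
  moves: [0.003,0,0,0,0,0,1,0.003,0,0,0,0,0,1,0.002,0,0,0,0,0,1]

```text
clock: 17.67
eef_pos: [0.6236, 0.1095, 0.2185]
tool_rot: [0.009, 0.704, -0.008, 0.711]
ft_force: [-3.6, -0.9, 8.7]
grip_width: 0.0578
```

Contact with the floor (Fz 8.7 N). Releasing, then rising.

>>> arm_command:
  moves: [0,0,0,0,0,0,-0.7,0,0,0,0,0,0,-0.7,0,0,0,0,0,0,-0.8,0,0,0,0,0,0,-0.8,-0.015,0,0,0,0,0,-0.8,-0.02,0,0,0,0,0,-0.8,-0.025,0,0,0,0,0,-0.8,-0.02,0,0,0,0,0,-0.8,0,0,0,0,0,0,-0.8]

```text
clock: 18.42
eef_pos: [0.6225, 0.1098, 0.2944]
tool_rot: [0.008, 0.707, -0.009, 0.707]
ft_force: [0.9, 1.8, 0.8]
grip_width: 0.0768
```

Run:
```python
from h import *
plan(.4384,.1360,.28,0)
cv2.imwrite("pics/s12.png",bot.camera("scene")[:,:,::-1])
crop("scene","pics/s12.png",(100,120,260,240),5,"pics/s12c.png")
```

```text
shift mm [  14.2   21.8 -184.7] turn [-0.024  0.001  0.001] tool axes
 [[0.001, 0.024, 1.0], [-0.001, 1.0, -0.024], [-1.0, -0.001, 0.001]] pos [0.6225 0.1098 0.2944] t 18.4167 w 0.0768 q6 1.77 F [0.9 1.8 0.8]
```

View pics/s12c.png

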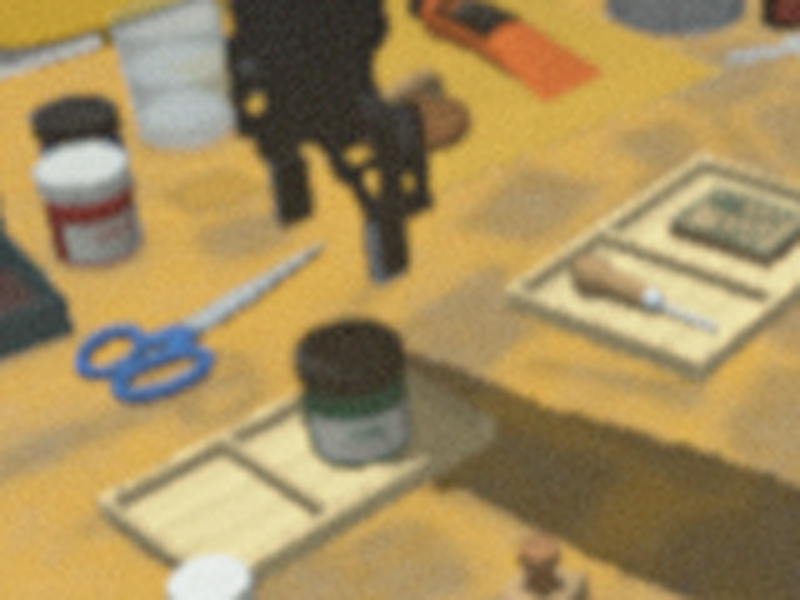

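The jar stands upright at (355,400). Next the stamp.

>>> arm_command:
  moves: [0,0.0031,-0.0264,0,0,0,-0.3,0,0.0031,-0.0264,0,0,0,-0.3,0,0.0031,-0.0264,0,0,0,-0.3,0,0.0031,-0.0264,0,0,0,-0.3,0,0.0031,-0.0264,0,0,0,-0.3,0,0.0031,-0.0264,0,0,0,-0.3,0,0.0031,-0.022,0,0,0,-0.3,0,0,0,0,0,0,-0.3,0,0,0,0,0,0,-0.3]

```text
clock: 19.22
eef_pos: [0.431, 0.1349, 0.2772]
tool_rot: [0.007, 0.714, -0.011, 0.7]
ft_force: [0.1, 1.1, -0.1]
grip_width: 0.0553
```

Run:
```python
from h import *
plan(.4384,.1360,.245,0)
```

```text
shift mm [32.   1.5  8. ] turn [-0.025 -0.02   0.007] tool axes
 [[-0.02, 0.025, 0.999], [-0.006, 1.0, -0.025], [-1.0, -0.007, -0.019]] pos [0.431  0.1349 0.2772] t 19.2167 w 0.0553 q6 1.9 F [ 0.1  1.1 -0.1]
```

>>> arm_command:
  moves: [0,0.0015,0.008,0,-0.019,0.006,-0.3,0.01,0,0,0,0,0,-0.3,0.01,0,0,0,0,0,-0.3,0.008,0,0,0,0,0,-0.3,0,0,0,0,0,0,-0.3,0,0,0,0,0,0,-0.3]

```text
clock: 19.72
eef_pos: [0.446, 0.1364, 0.2455]
tool_rot: [0.01, 0.704, -0.009, 0.71]
ft_force: [0.9, 1.2, 0.6]
grip_width: 0.0556
```

Run:
```python
from h import *
plan(.4384,.1360,.205,0)
cv2.imwrite("pics/s13.png",bot.camera("scene")[:,:,::-1])
crop("scene","pics/s13.png",(140,160,260,250),6,"pics/s13c.png")
```

```text
shift mm [40.5 -0.7 -7.9] turn [-0.027  0.007 -0.001] tool axes
 [[0.007, 0.027, 1.0], [0.001, 1.0, -0.027], [-1.0, 0.001, 0.007]] pos [0.446  0.1364 0.2455] t 19.7167 w 0.0556 q6 1.9 F [0.9 1.2 0.6]
```

View pics/s13c.png

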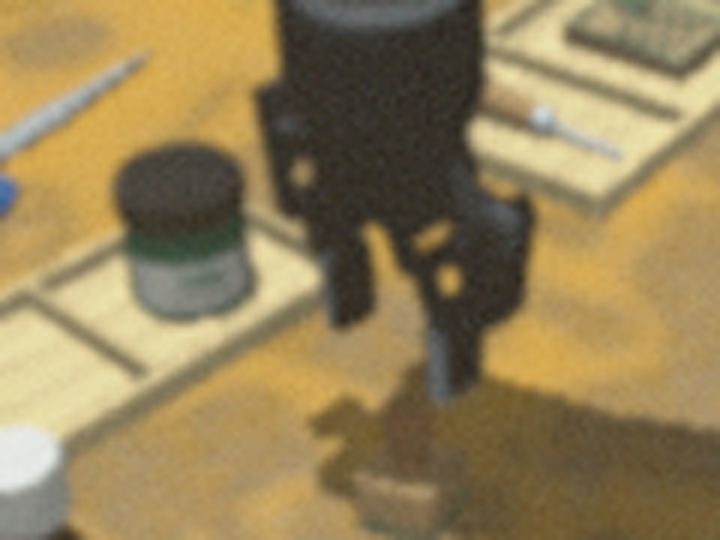

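The knob is at (408,410), and the fingers at (350,320) and (455,395) bracket it. I'll take out the 8 mm offset in x and descend.

>>> arm_command:
  moves: [0,0,-0.007,0,0.006,0,-0.3,0,0,0,0,0,0,-0.3,0,0,0,0,0,0,-0.3]

```text
clock: 20.02
eef_pos: [0.4394, 0.1366, 0.246]
tool_rot: [0.01, 0.706, -0.009, 0.708]
ft_force: [1.0, -0.9, -0.1]
grip_width: 0.0554
```

Run:
```python
from h import *
plan(.4384,.1360,.205,0)
```

```text
shift mm [41.  -0.7 -1. ] turn [-0.028  0.002 -0.001] tool axes
 [[0.002, 0.028, 1.0], [0.001, 1.0, -0.028], [-1.0, 0.001, 0.002]] pos [0.4394 0.1366 0.246 ] t 20.0167 w 0.0554 q6 1.9 F [ 1.  -0.9 -0.1]
```

>>> arm_command:
  moves: [0.01,0,-0.001,0,0,0,-0.3,0.01,0,-0.001,0,0,0,-0.3,0.01,0,-0.001,0,0,0,-0.3,0.009,0,0,0,0,0,-0.3,0,0,0,0,0,0,-0.3,0,0,0,0,0,0,-0.3]

```text
clock: 20.52
eef_pos: [0.4374, 0.1374, 0.2087]
tool_rot: [0.011, 0.704, -0.008, 0.71]
ft_force: [0.2, -0.1, -0.1]
grip_width: 0.0559
```

Run:
```python
from h import *
plan(.4384,.1360,.205,0)
cv2.imwrite("pics/s14.png",bot.camera("scene")[:,:,::-1])
crop("scene","pics/s14.png",(140,160,260,250),6,"pics/s14c.png")
```

```text
shift mm [ 3.7 -1.4  1. ] turn [-0.027  0.009 -0.003] tool axes
 [[0.009, 0.027, 1.0], [0.003, 1.0, -0.027], [-1.0, 0.004, 0.009]] pos [0.4374 0.1374 0.2087] t 20.5167 w 0.0559 q6 1.9 F [ 0.2 -0.1 -0.1]
```

View pics/s14c.png

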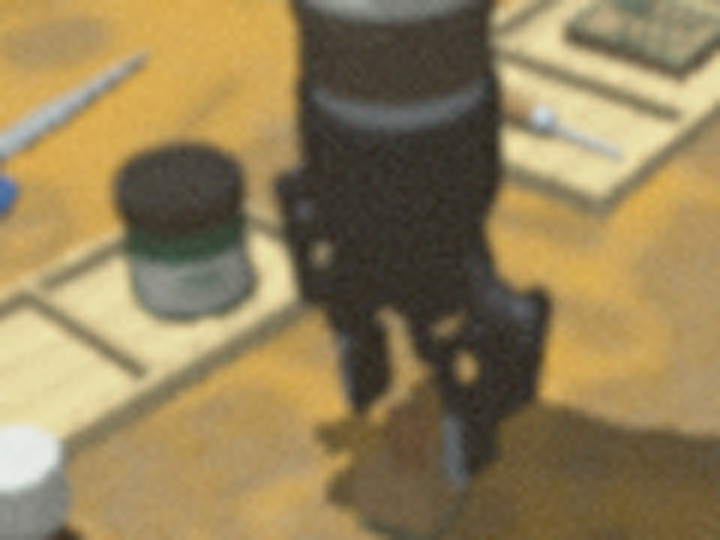

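The knob at (410,430) is between the fingertips. Closing.

>>> arm_command:
  moves: [0.003,-0.0014,0.001,0,0.008,0,-0.3,0,0,0,0,0,0,-0.3,0,0,0,0,0,0,1,0,0,0,0,0,0,1,0,0,0,0,0,0,1,0,0,0,0,0,0,1,0,0,0,0,0,0,1,0,0,0,0,0,0,1,0,0,0,0,0,0,1]

```text
clock: 21.32
eef_pos: [0.4397, 0.136, 0.2075]
tool_rot: [0.011, 0.706, -0.008, 0.708]
ft_force: [0.3, 0.3, -0.1]
grip_width: 0.0176
```

Run:
```python
from h import *
plan(.6198,.2031,.26,0)
```

```text
shift mm [-51.4  72.2 178.4] turn [-0.027  0.004 -0.005] tool axes
 [[0.004, 0.027, 1.0], [0.005, 1.0, -0.027], [-1.0, 0.005, 0.004]] pos [0.4397 0.136  0.2075] t 21.3167 w 0.0176 q6 1.9 F [ 0.3  0.3 -0.1]
```

>>> arm_command:
  moves: [-0.015,0,0,0,0,0,1,-0.02,0,0,0,0,0,1,-0.015,0,0,0,0,0,1,0,0,0,0,0,0,1]

```text
clock: 21.65
eef_pos: [0.4384, 0.1355, 0.2575]
tool_rot: [0.011, 0.707, -0.009, 0.707]
ft_force: [1.0, 0.3, 0.4]
grip_width: 0.0174
```

Run:
```python
from h import *
plan(.6198,.2031,.255,0)
cv2.imwrite("pics/s15.png",bot.camera("scene")[:,:,::-1])
crop("scene","pics/s15.png",(140,140,260,230),6,"pics/s15c.png")
```

```text
shift mm [  2.5  72.5 179.4] turn [-0.027 -0.001 -0.003] tool axes
 [[-0.001, 0.027, 1.0], [0.003, 1.0, -0.027], [-1.0, 0.003, -0.001]] pos [0.4384 0.1355 0.2575] t 21.65 w 0.0174 q6 1.9 F [1.  0.3 0.4]
```

View pics/s15c.png

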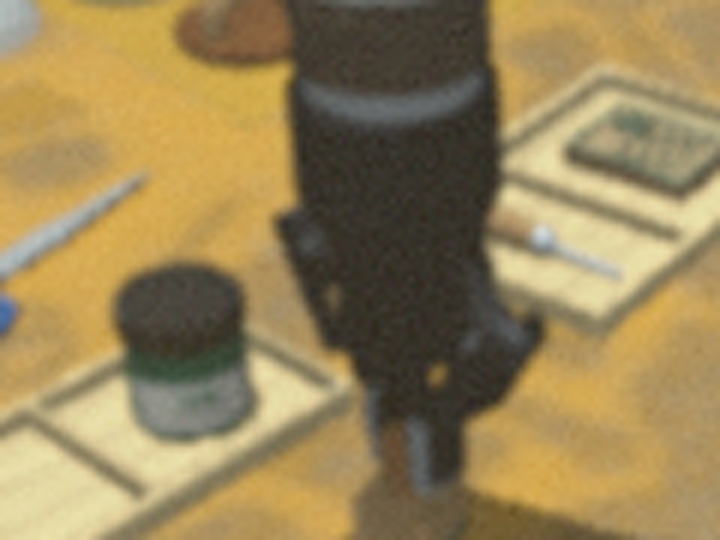

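The stamp is held upright. Moving it over the narrow compartment.

>>> arm_command:
  moves: [-0.003,0.0104,0.0256,0,0,0,1,-0.003,0.0104,0.0256,0,0,0,1,0,0.0104,0.0256,0,0,0,1,0,0.0104,0.0256,0,0,0,1,0,0.0104,0.0256,0,0,0,1,0,0.0104,0.0256,0,0,0,1,0,0.0095,0.0225,0,0,0,1,0,0,0,0,0,0,1,0,0,0,0,0,0,1]

```text
clock: 22.45
eef_pos: [0.6173, 0.2034, 0.2447]
tool_rot: [0.008, 0.715, -0.011, 0.699]
ft_force: [-0.0, -0.2, 0.1]
grip_width: 0.0176
```

Run:
```python
from h import *
plan(.6198,.2031,.2115,0)
```

```text
shift mm [33.2 -0.1  3.3] turn [-0.027 -0.022  0.004] tool axes
 [[-0.022, 0.027, 0.999], [-0.004, 1.0, -0.028], [-1.0, -0.004, -0.022]] pos [0.6173 0.2034 0.2447] t 22.45 w 0.0176 q6 1.92 F [-0.  -0.2  0.1]
```

>>> arm_command:
  moves: [0.004,0,0.0033,0,-0.02,0.004,1,0.008,0,0,0,0,0,1,0.008,0,0,0,0,0,1,0,0,0,0,0,0,1,0,0,0,0,0,0,1]

```text
clock: 22.87
eef_pos: [0.6161, 0.2018, 0.2178]
tool_rot: [0.008, 0.712, -0.011, 0.703]
ft_force: [-0.2, 0.3, -0.1]
grip_width: 0.0175
```

Run:
```python
from h import *
plan(.6198,.2031,.2115,0)
```

```text
shift mm [6.2 1.4 3.7] turn [-0.028 -0.013  0.004] tool axes
 [[-0.013, 0.027, 1.0], [-0.004, 1.0, -0.028], [-1.0, -0.004, -0.013]] pos [0.6161 0.2018 0.2178] t 22.8667 w 0.0175 q6 1.91 F [-0.2  0.3 -0.1]
```

>>> arm_command:
  moves: [0,0.0014,0.0037,0,-0.012,0.004,1,0,0,0,0,0,0,1,0.003,0,0,0,0,0,1,0.002,0,0,0,0,0,1]

```text
clock: 23.2
eef_pos: [0.6195, 0.2029, 0.2135]
tool_rot: [0.01, 0.707, -0.01, 0.707]
ft_force: [-0.5, -0.3, -0.9]
grip_width: 0.0175
```

Run:
```python
from h import *
plan(.6198,.2031,.2115,0)
cv2.imwrite("pics/s16.png",bot.camera("scene")[:,:,::-1])
crop("scene","pics/s16.png",(90,140,210,230),6,"pics/s16c.png")
```

```text
shift mm [2.  0.2 0.3] turn [-0.028  0.001 -0.   ] tool axes
 [[0.001, 0.028, 1.0], [0.0, 1.0, -0.028], [-1.0, 0.0, 0.001]] pos [0.6195 0.2029 0.2135] t 23.2 w 0.0175 q6 1.91 F [-0.5 -0.3 -0.9]
```

View pics/s16c.png

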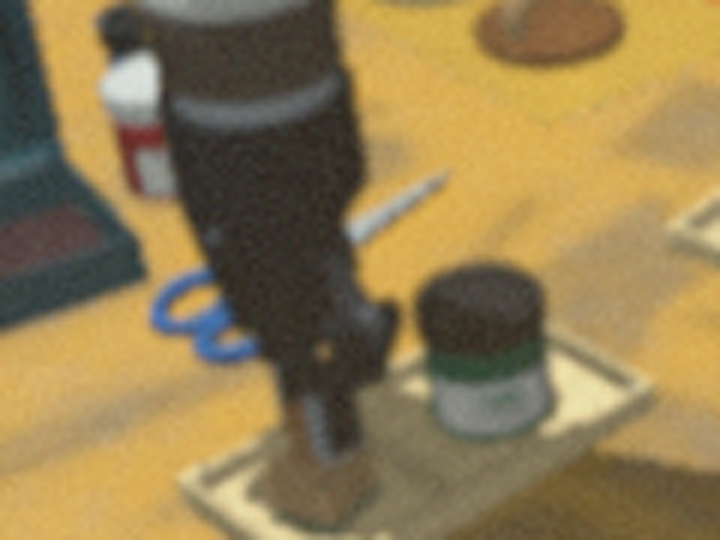

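The stamp is in the narrow compartment. Lowering it to contact.

>>> arm_command:
  moves: [0.002,0,0,0,0,0,1,0.002,0,0,0,0,0,1,0.002,0,0,0,0,0,1]

```text
clock: 23.5
eef_pos: [0.6195, 0.203, 0.2114]
tool_rot: [0.01, 0.706, -0.009, 0.708]
ft_force: [-3.8, -2.4, 11.1]
grip_width: 0.0175
```

Contact at the expected height. Releasing and rising.

>>> arm_command:
  moves: [0,0,0,0,0,0,-0.1,0,0,0,0,0,0,-0.1,0,0,0,0,0,0,-0.1,0,0,0,0,0,0,-0.1,0,0,0,0,0,0,-0.1,-0.012,0,0,0,0,0,-0.1,-0.02,0,0,0,0,0,-0.1,-0.03,0,0,0,0,0,-0.1,-0.03,0,0,0,0,0,-0.1,-0.03,0,0,0,0,0,-0.1,0,0,0,0,0,0,-0.1]

```text
clock: 24.42
eef_pos: [0.6183, 0.2025, 0.3385]
tool_rot: [0.009, 0.708, -0.01, 0.706]
ft_force: [1.1, -0.5, 0.8]
grip_width: 0.0469
```

Run:
```python
from h import *
plan(.35,-.02,.33,0)
```

```text
shift mm [   9.4 -229.8 -262.1] turn [-0.027 -0.003  0.001] tool axes
 [[-0.003, 0.027, 1.0], [-0.001, 1.0, -0.027], [-1.0, -0.001, -0.003]] pos [0.6183 0.2025 0.3385] t 24.4167 w 0.0469 q6 1.91 F [ 1.1 -0.5  0.8]
```

>>> arm_command:
  moves: [0,-0.02,-0.029,0,0,0,-0.1,0,-0.02,-0.029,0,0,0,-0.1,0,-0.02,-0.029,0,0,0,-0.1,0,-0.02,-0.029,0,0,0,-0.1,0,-0.02,-0.029,0,0,0,-0.1,0,-0.02,-0.029,0,0,0,-0.1,0,-0.02,-0.029,0,0,0,-0.1,0,-0.02,-0.029,0,0,0,-0.1,0,-0.02,-0.029,0,0,0,-0.1,0,-0.02,-0.02,0,0,0,-0.1,0,0,0,0,0,0,-0.1,0,0,0,0,0,0,-0.1]

```text
clock: 25.42
eef_pos: [0.3203, 0.0048, 0.3409]
tool_rot: [0.01, 0.702, -0.008, 0.712]
ft_force: [0.1, 0.3, 0.6]
grip_width: 0.0471
```

Run:
```python
from h import *
for n in("top","scene"):
    cv2.imwrite(f"pics/{n}20.png",bot.camera(n)[:,:,::-1])
crop("top","pics/top20.png",(90,115,350,245),3,"pics/t20c.png")
crop("scene","pics/scene20.png",(90,120,290,260),4,"pics/s20c.png")
crop("top","pics/top20.png",(150,115,350,190),4,"pics/t20d.png")
```

```text
(no output)
```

View pics/top20.png

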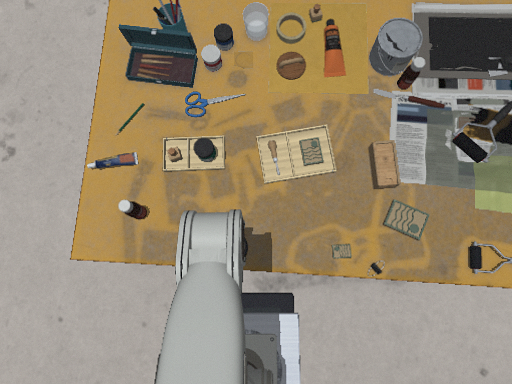

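View pics/t20d.png

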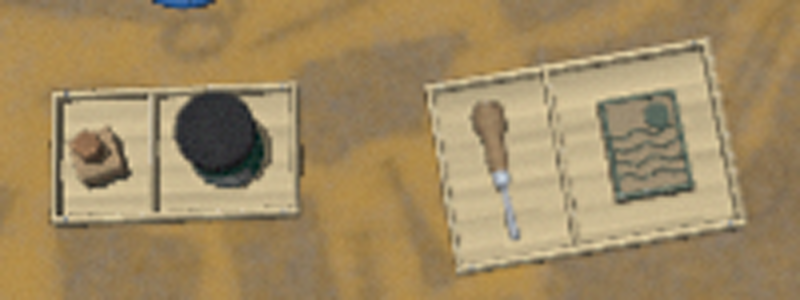

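View pics/s20c.png

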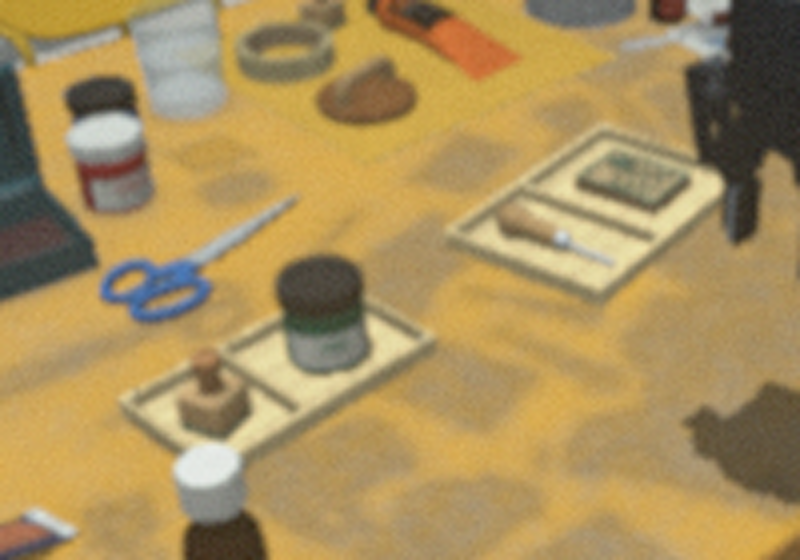

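```bash
python3 - <<'E' | grep -v None
from h import *
exec(open("m.py").read().split("print")[0])
q=lambda p,z:P(p,150,115,4,z)
def fr(w,c,yaw):
    a=np.radians(yaw); d=w[:2]-np.array(c); return (np.array([[np.cos(a),np.sin(a)],[-np.sin(a),np.cos(a)]])@d*1000).round(1)
C=((.6171,-.1639),9.4); T=((.6219,.1481),2.2)
b=q([(597,102),(677,91),(694,189),(619,202)],.017); print("block",fr(b.mean(0),*C),"want 0,-45.5",quad(b)[-3])
g=q([(486,101),(515,238)],.017); d=g[0]-g[1]; print("gouge",fr(g.mean(0),*C),"want 0,62.5",np.degrees(np.arctan2(d[1],d[0])),np.linalg.norm(d))
print("jar",fr(q([(217,133)],.070)[0],*T),"want 0,-37.5")
print("stamp",fr(q([(90,144)],.059)[0],*T),"want 0,55")
print(abs(cv2.imread("pics/top20.png").astype(int)-cv2.imread("pics/top0.png"))[190:225,110:160].mean(),abs(cv2.imread("pics/top20.png").astype(int)-cv2.imread("pics/top0.png"))[130:195,362:405].mean())
E
```

```text
block [ -2.  -47.7] want 0,-45.5 [np.float64(10.6), np.float64(7.5)]
gouge [-0.5 64.9] want 0,62.5 10.8788534883219 0.1101061342018482
jar [ -2.9 -40.5] want 0,-37.5
stamp [-3.1 55.4] want 0,55
3.0318095238095237 2.135241502683363
```

All four things are within about 3 mm of their compartment centres, and the bottle and box pictures are unchanged. Handing in.

```bash
python3 -c "
from workcell import bot
bot.job_done(); print(bot.get_obs()['clock'])"
```

```text
the job is handed in; nothing more can be done
the job is handed in; nothing more can be done
```

I made up both kits and handed the job in at about 25.5 s of the 112 s allowed; no verdict is reported.

- **Large tray:** The middle-sized lino block (measured 59 x 78.5 mm) lies flat in the wide compartment. The gouge lies in the narrow one.
- **Small tray:** The ink jar stands in the wide compartment and the stamp in the narrow one, both upright.

Last check from the top camera, with the arm withdrawn:

| Thing | Distance from compartment centre, tray x / y (mm) | Direction vs tray at about 9.4° |
|---|---|---|
| Lino block | -2.0 / -2.2 | edges measured 7.5° and 10.6° |
| Gouge | -0.5 / +2.4 | 10.9° |
| Ink jar | -2.9 / -3.0 | not needed |
| Stamp | -3.1 / +0.4 | not needed |

The limits are 15 mm and 15°. The bottle and box look unchanged from the first picture.

**Disagreement:** the scene camera sat about 1.5–2 px off the top camera at table level, at most about 7 mm. I trusted the top camera; its offset was never resolved, but the grasps and placings it gave all held in the pictures.

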